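# Lock the titration cup into the titration stand

### The job

Pick up the steel titration cup by its side handle and push it gently up into the open collar under the stand's head, feeling for the slots and never forcing it. Once its three pins are up inside, twist it counter-clockwise (seen from above) to the stop, let it settle down into the lock, and let go so that it hangs there level. Leave everything else on the bench where it is.

Things in the scene. Friction and masses are not known exactly. Their poses are not given: they have to be found in the camera images.
- cup: The titration cup, loose, an open steel cup standing upright on the bench, 170 to 310 g. Origin: centre of its underside; z up along its axis. Body 64 mm diameter up to 56 mm, tapering to a neck of 50 mm diameter up to the rim. One straight handle, shank then grip, points along the cup's -x.
- cup_grip (a point): Middle of the cup's grey handle grip, 105 mm from the cup axis along its -x and 42 mm above its underside. The grip is 14 mm wide, 24 mm tall and 56 mm long (79 to 135 mm from the axis); the shank inward of it is 10 mm wide.
- cup_rim (a point): Centre of the cup's mouth, 86 mm above its underside; the rim's outer edge is bevelled (3.5 mm over the top 5 mm).
- cup_pin (a point): One of three round radial pins on the cup's neck, the one above the handle; the others are 120 degrees either side. Each is 8 mm in diameter, centred 72 mm above the underside, and reaches 35 mm from the axis (this point is 31 mm from it).
- stand: The titration stand, fixed: white foot plate 210 x 170 x 12 mm, column of 26 mm diameter 105 mm from the socket axis on the +x side (to 292 mm high), and a head with a round aluminium collar, 89 mm outside diameter, 150 to 190 mm above the bench, cap and stubs on top to 224 mm. Origin: on the vertical socket axis at bench level; x points to the column.
- socket (a point): Centre of the collar's open underside, on the axis, 150 mm above the bench; bore 55 mm. Three slots in its lip, 120 degrees apart, pass the pins if the cup is turned within about 0.08 rad of them. If turned wrongly, the pins meet the lip's flat underside with the cup's underside 74 mm above the bench. More than 80 N at the pins breaks them (a turning moment of 2.4 N m).
- entry (a point): Point on the collar's underside edge where the handle points, seen from above, when pins and slots match: nominally 152 degrees counter-clockwise from the stand's +x (the -x +y side). But the collar was clamped by hand: the true angle differs from this by up to 0.4 rad either way and is not measured; this point does not show it. Find the slots by feel.
- gasket_face (a point): Underside of the sprung rubber gasket, on the axis 171 mm above the bench (as at rest). The rising rim meets it with the cup's underside at 85 mm; it pushes back about 3 N, then 0.4 N more per mm, up to a hard end with the cup's underside at 95 mm.
- lock (a point): Where the middle of the cup's underside is when locked: on the axis, 87 mm above the bench. Counter-clockwise of each slot comes a sill (the pins clear it with the cup's underside above 91 mm), then a pocket 4 mm lower, then a stop wall: mid-slot to stop is about 0.78 rad; the pins drop in over the last 0.12. Clockwise of a slot is a wall. The gasket then holds the cup down.
- beaker: Bystander: an empty glass beaker, 68 mm wide, 90 mm tall. Origin: centre of its underside.
- reagent: Bystander: an amber bottle, 60 mm wide, 130 mm tall. Origin: centre of its underside.
- jar: Bystander: a small white jar, 52 mm wide, 70 mm tall. Origin: centre of its underside.
- dish: Bystander: a covered glass dish, 84 mm wide, 16 mm tall. Origin: centre of its underside.
- spatula: Bystander: a thin steel laboratory spatula, 170 mm long, lying flat. Origin: centre of its underside.
- washbottle: Bystander: a white wash bottle, 60 mm wide, 175 mm tall. Origin: centre of its underside.
There are look-alikes about, which are no part of the job. Leave any blue or yellow look-alike of the cup alone.

How it is judged (in metres and radians):
On the way:
1. the cup's pins are up inside the collar, past its lip (z of cup in the frame of stand above 0.0835 m and horizontal distance between cup_rim and socket below 0.006 m), for 0.1 s.
At the end, for the whole second after the job is handed in: The cup hangs locked in the collar by itself, at rest: its underside 84.5 to 89.3 mm above the bench (pins down in the pockets, not on the sill), its rim within 6 mm of the socket axis, its axis within 0.07 rad of vertical (z of cup in the frame of stand between 0.0845 and 0.0893 m and horizontal distance between cup_rim and socket below 0.006 m and angle between cup's own z axis and vertical below 0.07 rad and linear speed of cup below 0.01 m/s and angular speed of cup below 0.1 rad/s); the robot touches nothing.
It fails at once if the cup is forced: more than 80 N between the cup and the stand (contact force between cup and stand above 80 N).
It fails at once if a bystander is moved by more than 30 mm or tipped (distance of any of beaker, reagent, jar, dish, spatula, washbottle from where it was at the start of the episode above 0.03 m or angle between any of beaker, reagent, jar, dish, spatula, washbottle's own z axis and vertical above 0.5 rad).
It also fails if it takes over 72 s, if anything falls off the work surface, if the arm or the gripper's body presses on something with over 40 N, if the wrist force passes 120 N, or if a joint passes its speed limit or range.

### The arm

A 7-joint arm with a two-finger parallel gripper is mounted at the origin on the work surface. World frame = base frame: x ahead of the robot, y to its left, z up, the work surface at z = 0. Lengths are in m, angles in degrees, forces in N, time in s.
With the tool pointing down it reaches from about 0.4 to 0.875 m from the base axis. Payload 4.4 kg.
Tool frame: the origin (TCP) lies midway between the tips of the shut fingers; the grasp point (between the pads) lies ctrl.pinch_z behind it (ctrl.pinch_z is the distance from the TCP to the grasp point, in m); z points along the fingers, y is the direction in which the jaws open and shut (so a half turn about z gives the same grasp; the last joint's range is limited). The gripper opens to 85 mm and grips with 20 to 120 N. Pads are 22 mm wide; open, the fingers measure 114 mm over their backs; the gripper's body (76 mm by 85 mm) begins 54 mm behind the grasp point. The pads swing forward as they close: fully open they stand 13 mm farther back than shut.
Start: joints at [-80.947, 36.005, 2.206, 86.941, -1.547, 57.084, -1.146], TCP at [0.144, 0.634, 0.231] pointing down, gripper open.
Joint ranges: [-175.42, 175.42], [-21.48, 121.26], [-71.46, 75.88], [10.55, 141.38], [-63.04, 243.04], [13.31, 113.54], [-168.57, 168.57]. Speed limits (degrees/s): [147.25, 147.25, 180, 180, 180, 180, 180].

### API

Orientations are given as [roll, pitch, yaw] about the fixed x, y, z axes, in that order (R = Rz(yaw) Ry(pitch) Rx(roll)).
In Python, from workcell import ctrl, eyes gives the robot as it stands.
- The arm moves only by the tool move_arm, never from a script. Its argument "rows" is a list of rows, each a list of 7 numbers: the shift along the tool's x, y, z in mm, then the turn, a rotation vector about the tool's x, y, z in degrees, then the opening, from 0 (shut) to 1 (fully open). In form: [[dx, dy, dz, wx, wy, wz, claw], ...]. A call has exactly 10 rows; each row is the pose to reach, as a shift and turn from the pose commanded when the call began, along the tool's axes at that moment; what a row does not reach only later rows make up. A row lasts 1/8 s, in which the tool goes at most 62.5 mm and 10.7 degrees, less where a joint would pass 70% of its speed; a pose out of reach is approached as far as the arm can. A call with a gripper value outside its range is refused whole. The fingers move at their own pace and stop on an object; "grip_force" is the grip in N (left out, the last holds). Time passes only in rows, so rows that repeat a pose let the fingers close, or fill a call up. It gives the time, the measured TCP pose, the force and the opening at its end, in the units of the state.
- ctrl.sense(): the state, without advancing time (a new reading comes with each control period).
- eyes.grab_frame(name): name is "side" or "top" or "wrist"; returns (picture, depth): 384x512x3 uint8, blue, green, red; 384x512 float32, m along the optical axis (not along the pixel's ray), 0 where there is no reading.
- eyes.camera_params(name): a dict with "fx", "fy", "cx", "cy" (pixels), "T" (4x4, takes a point from camera to world coordinates); the wrist camera has in their place "tool_from_camera" (4x4, takes a point from camera to tool coordinates, whose origin is the TCP and whose axes are the flange's). Camera axes: x right, y down, z forward; pixel columns grow to the right and rows downward; lengths in m; the calibration is good to about 2 mm. A picture is of the moment at which its call begins: read the wrist's pose just before it. camera_params takes no time and is no camera call.
- ctrl.job_done(): hands the job in, once; it reports no verdict.
The state is a dict: "t": time; "joint_pos": joint angles; "qvel": joint speeds; "joint_torque": joint torques, N m; "position": TCP position; "ee_rot": TCP orientation; "ft_force": force on the tool from outside, world axes, zero at the start; "wrist_torque": the same for the moment, N m; "width": finger opening in m.
Only numpy, scipy, OpenCV 4.12 (cv2) and the standard library are available. Lean on these libraries where they do the work, as an engineer would, in place of code of your own. Each camera call takes 0.05 s, during which the arm holds its last target.

## Working session

There is one attempt and no reset: what is moved stays moved. The work goes in short steps, Python scripts to look and compute and a tool call to move; the robot and the scene stay as the last step left them, time stands still between calls to the robot, and variables do not carry over. Pictures are saved under pics/ and viewed, and the job is handed in when it is done.

Besides the shell and the picture viewer there is one more tool, called after "Call:" as name(argument=value, ...) on one line, values as JSON. move_arm: Moves the arm, as the interface text tells. Its arguments: {"type":"object","properties":{"rows":{"type":"array"},"grip_force":{"type":"number"}},"required":["rows"]}

```bash
ls; mkdir -p pics
python3 - <<'E'
from workcell import ctrl, eyes
import cv2
s=ctrl.sense(); print(s, ctrl.pinch_z)
for n in ["side","top","wrist"]:
    p,d=eyes.grab_frame(n); cv2.imwrite(f"pics/a_{n}.png",p); 
    import numpy as np; np.save(f"pics/a_{n}.npy",d)
    print(n,eyes.camera_params(n))
E
```

```text
pics
{'t': 0.0, 'joint_pos': array([-80.94723953,  36.05923617,   2.20343986,  86.99530558,
        -1.54638311,  57.08508661,  -1.14415117]), 'qvel': array([-0.04932735,  0.02101038, -0.03382886,  0.08742062,  0.02271623,
        0.01508454,  0.08896847]), 'joint_torque': array([ 1.63923680e-03, -5.63399720e+01,  1.22641459e+00, -1.93438160e+01,
        1.08775223e-02,  1.04241085e-02, -1.97064389e-05]), 'position': array([0.14410333, 0.63318228, 0.23038964]), 'ee_rot': array([-1.79890105e+02,  2.48365032e-03,  1.67178579e+02]), 'ft_force': array([ 0.7318148 ,  0.63944242, -0.24504062]), 'wrist_torque': array([ 0.00612912,  0.04923395, -0.00612172]), 'width': 0.08538392994879576} 0.0187
side {'fx': 498.96287622388587, 'fy': 498.96287622388587, 'cx': 252.63251358746842, 'cy': 184.06240622632345, 'T': array([[-0.96731545, -0.17808514,  0.18051734,  0.32126693],
       [-0.25320247,  0.63970993, -0.72571325,  0.90368561],
       [ 0.01376001, -0.74770107, -0.6638929 ,  1.00945249],
       [ 0.        ,  0.        ,  0.        ,  1.        ]])}
top {'fx': 425.81961611366904, 'fy': 425.81961611366904, 'cx': 250.27499714141877, 'cy': 192.42637785117034, 'T': array([[ 0.01274246, -0.98666453,  0.16226751,  0.34211552],
       [-0.99980553, -0.01012947,  0.01692018, -0.09065384],
       [-0.01505085, -0.16245156, -0.98660172,  1.43613658],
       [ 0.        ,  0.        ,  0.        ,  1.        ]])}
wrist {'fx': 342.1208223636762, 'fy': 342.1208223636762, 'cx': 259.1119495048977, 'cy': 198.65615350487855, 'tool_from_camera': array([[ 6.92668413e-04, -9.61029708e-01, -2.76444243e-01,
         7.08820013e-02],
       [ 9.99999745e-01,  7.14082753e-04,  2.31999651e-05,
         8.36738095e-04],
       [ 1.75108211e-04, -2.76444189e-01,  9.61029958e-01,
        -1.41751940e-01],
       [ 0.00000000e+00,  0.00000000e+00,  0.00000000e+00,
         1.00000000e+00]])}
```

View pics/a_side.png

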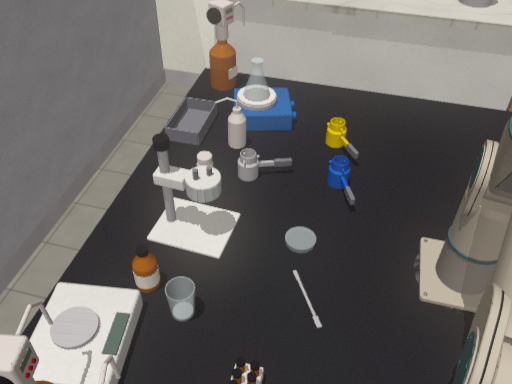

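View pics/a_top.png

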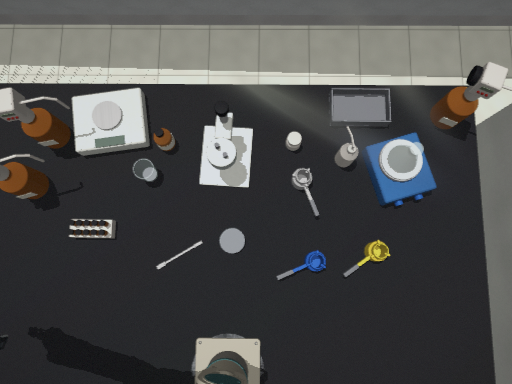

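View pics/a_wrist.png

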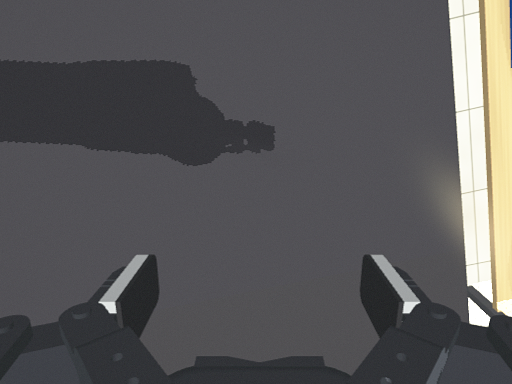

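```bash
cat > h.py <<'E'
import numpy as np, cv2
from workcell import ctrl, eyes
def pts(name,d,us,vs):
    c=eyes.camera_params(name); out=[]
    for u,v in zip(us,vs):
        z=d[v,u]; p=np.array([(u-c['cx'])/c['fx']*z,(v-c['cy'])/c['fy']*z,z,1]); out.append((c['T']@p)[:3])
    return np.array(out)
def cloud(name,d):
    c=eyes.camera_params(name); v,u=np.mgrid[:d.shape[0],:d.shape[1]]
    P=np.stack([(u-c['cx'])/c['fx']*d,(v-c['cy'])/c['fy']*d,d,np.ones_like(d)],-1)
    W=(P@c['T'].T)[...,:3]; W[d<=0]=np.nan; return W
def crop(src,dst,x0,y0,x1,y1,k):
    p=cv2.imread(src)[y0:y1,x0:x1]; cv2.imwrite(dst,cv2.resize(p,None,fx=k,fy=k,interpolation=cv2.INTER_CUBIC))
E
python3 - <<'E'
from h import *
crop("pics/a_top.png","pics/a_top1.png",190,90,350,230,5)
crop("pics/a_side.png","pics/a_side1.png",140,100,300,260,4)
d=np.load("pics/a_top.npy"); W=cloud("top",d)
ds=np.load("pics/a_side.npy"); V=cloud("side",ds)
for n,A in(("top",W),("side",V)):
    for lab,(x0,x1,y0,y1) in (("cup",(0.4,.8,-.35,-.15)),("stand",(.4,.9,-.13,.13))):
        m=(A[...,0]>x0)&(A[...,0]<x1)&(A[...,1]>y0)&(A[...,1]<y1)
        for lo,hi in((.03,.06),(.06,.08),(.08,.095),(.1,.15),(.15,.185),(.185,.2),(.2,.235),(.25,.32)):
            q=A[m&(A[...,2]>lo)&(A[...,2]<hi)]
            if len(q): print(n,lab,lo,hi,len(q),q.min(0).round(3),q.max(0).round(3),np.median(q,0).round(4))
E
```

```text
top cup 0.03 0.06 315 [ 0.495 -0.293  0.03 ] [ 0.765 -0.186  0.06 ] [ 0.5947 -0.2533  0.0492]
top cup 0.06 0.08 234 [ 0.59  -0.259  0.06 ] [ 0.773 -0.19   0.08 ] [ 0.7412 -0.2167  0.0687]
top cup 0.08 0.095 42 [ 0.598 -0.26   0.08 ] [ 0.643 -0.215  0.089] [ 0.6204 -0.239   0.0841]
top stand 0.1 0.15 8 [ 0.626 -0.02   0.147] [0.652 0.058 0.15 ] [ 0.6364 -0.0032  0.149 ]
top stand 0.15 0.185 213 [ 0.625 -0.024  0.151] [0.796 0.058 0.185] [0.7251 0.0048 0.1814]
top stand 0.185 0.2 845 [ 0.625 -0.022  0.185] [0.794 0.063 0.2  ] [0.6809 0.0191 0.1929]
top stand 0.2 0.235 85 [ 0.633 -0.011  0.2  ] [0.772 0.042 0.233] [0.6823 0.0128 0.2164]
top stand 0.25 0.32 188 [ 0.752 -0.005  0.26 ] [0.793 0.033 0.297] [0.7699 0.0138 0.2894]
side cup 0.03 0.06 514 [ 0.495 -0.349  0.03 ] [ 0.776 -0.182  0.06 ] [ 0.5951 -0.2417  0.0477]
side cup 0.06 0.08 310 [ 0.588 -0.35   0.06 ] [ 0.776 -0.185  0.08 ] [ 0.6412 -0.2161  0.069 ]
side cup 0.08 0.095 73 [ 0.598 -0.35   0.08 ] [ 0.691 -0.21   0.09 ] [ 0.624  -0.2322  0.0838]
side stand 0.03 0.06 73 [0.76 0.01 0.03] [0.787 0.032 0.059] [0.7689 0.0248 0.0456]
side stand 0.06 0.08 50 [0.761 0.013 0.061] [0.785 0.032 0.08 ] [0.7699 0.0261 0.0687]
side stand 0.08 0.095 44 [0.761 0.013 0.08 ] [0.784 0.031 0.094] [0.7679 0.0252 0.0873]
side stand 0.1 0.15 121 [0.639 0.011 0.1  ] [0.787 0.066 0.15 ] [0.7699 0.026  0.1207]
side stand 0.15 0.185 653 [ 0.624 -0.005  0.15 ] [0.8   0.069 0.185] [0.6964 0.0434 0.1699]
side stand 0.185 0.2 989 [ 0.623 -0.022  0.185] [0.798 0.07  0.2  ] [0.6834 0.0278 0.1941]
side stand 0.2 0.235 215 [0.65  0.001 0.2  ] [0.785 0.06  0.235] [0.7612 0.0258 0.2164]
side stand 0.25 0.32 294 [ 0.754 -0.002  0.25 ] [0.793 0.039 0.296] [0.7698 0.0261 0.2858]
```

View pics/a_top1.png

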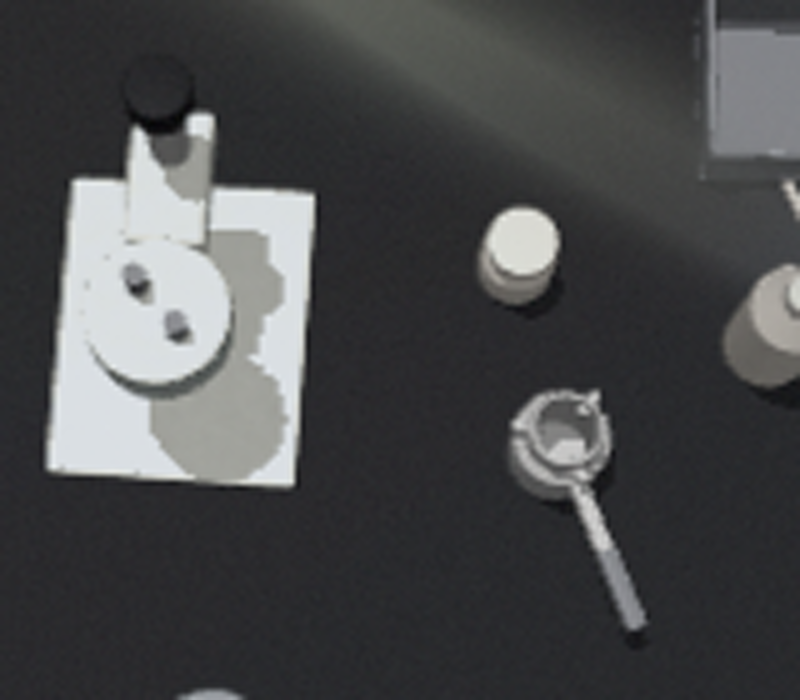

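View pics/a_side1.png

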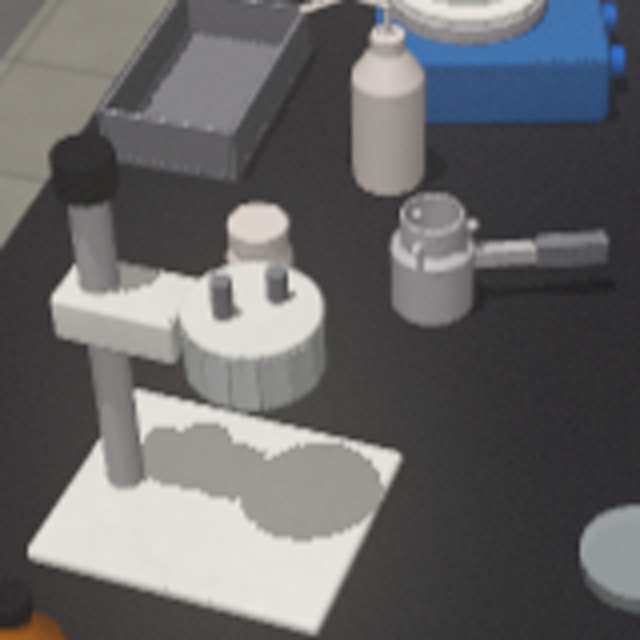

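```bash
cat >> h.py <<'E'
from scipy.optimize import least_squares
def circ(q,r=None):
    q=np.asarray(q)[:,:2]
    if r is None:
        f=lambda p:np.hypot(q[:,0]-p[0],q[:,1]-p[1])-p[2]; x0=[*q.mean(0),.03]
    else:
        f=lambda p:np.hypot(q[:,0]-p[0],q[:,1]-p[1])-r; x0=[*q.mean(0)]
    s=least_squares(f,x0,loss='soft_l1',f_scale=.002); return s.x
E
python3 - <<'E'
from h import *
for n in("top","side"):
    A=cloud(n,np.load(f"pics/a_{n}.npy"))
    def sel(x0,x1,y0,y1,z0,z1): 
        return A[(A[...,0]>x0)&(A[...,0]<x1)&(A[...,1]>y0)&(A[...,1]<y1)&(A[...,2]>z0)&(A[...,2]<z1)]
    print(n,"table z",np.median(sel(.3,.5,-.1,.0,-.02,.02)[:,2]), "plate",np.median(sel(.6,.7,-.0,.05,.005,.02)[:,2]))
    q=sel(.58,.66,-.28,-.2,.083,.095); print("rim",len(q),circ(q), q[:,2].mean())
    q=sel(.58,.66,-.28,-.2,.01,.05); print("body",len(q),circ(q,.032))
    g=sel(.47,.6,-.32,-.2,.03,.06); rc=circ(sel(.58,.66,-.28,-.2,.083,.095))[:2]
    r=np.hypot(*(g[:,:2]-rc).T); g=g[(r>.08)&(r<.14)&(g[:,2]>.045)]
    c=g.mean(0); u=np.linalg.svd(g[:,:2]-c[:2])[2][0]; print("grip",len(g),c, np.degrees(np.arctan2(*u[::-1])),np.degrees(np.arctan2(*(c[:2]-rc)[::-1])),np.sort(r)[[3,-3]])
    # collar: cylinder wall, top plate
    q=sel(.6,.74,-.05,.09,.187,.197); print("captop z",np.median(q[:,2]))
    q=sel(.6,.68,-.05,.09,.155,.183); print("wall",len(q),circ(q,.0445))
    q=sel(.74,.8,-.02,.06,.03,.15) if n=="side" else sel(.74,.8,-.02,.06,.26,.285); print("col",len(q), circ(q,.013) if len(q)>9 else 0)
    # plate orientation
    m=sel(.5,.8,-.12,.15,.006,.017); print("plate",len(m), cv2.minAreaRect((m[:,:2]*1000).astype(np.float32)))
E
```

```text
top table z -0.0007345305882722197 plate 0.010380866539348776
rim 29 [ 0.62119598 -0.23727699  0.02280283] 0.08529843100800344
body 87 [ 0.61283856 -0.23885226]
grip 72 [ 0.52092721 -0.27628441  0.05218092] -158.8457020396747 -158.7425397187295 [0.02476885 0.13303174]
captop z 0.19346859519860948
wall 66 [0.66970153 0.02064743]
col 37 [0.76778809 0.01285953]
plate 1689 ((653.1326904296875, 18.1402587890625), (296.17242431640625, 256.927978515625), 1.3444817066192627)
side table z 0.00045079788182234015 plate 0.011398316194933089
rim 48 [ 0.62128586 -0.23517829  0.02293981] 0.0849879748573771
body 223 [ 0.62161002 -0.23771977]
grip 85 [ 0.52137799 -0.27244969  0.05129564] 22.85764565463873 -159.54158122056205 [0.02523624 0.13396446]
captop z 0.1947150736834934
wall 221 [0.66990027 0.02153647]
col 290 [0.7748904  0.01514231]
plate 3165 ((670.9088745117188, 3.2297821044921875), (235.889892578125, 276.0726013183594), 79.93046569824219)
```

```bash
cat >> h.py <<'E'
from scipy.spatial.transform import Rotation as Ro
def plan(target_xyz, az, state=None, base=None):
    """shift (mm) and turn (deg) tool axes to a tool-down pose with tool x at azimuth az"""
    s=ctrl.sense(); p=s['position'] if base is None else np.array(base[0]); R=Ro.from_euler('xyz',s['ee_rot'] if base is None else base[1],degrees=True)
    Rt=Ro.from_euler('xyz',[180,0,az],degrees=True)
    return (R.inv().apply(np.array(target_xyz)-p)*1000).round(1), (R.inv()*Rt).as_rotvec(degrees=True).round(2)
E
python3 - <<'E'
from h import *
for t,az in (((.144,.634,.231),167),((.32,.5,.26),175),((.47,.3,.26),180),((.47,0.05,.26),187),((.48,-.17,.24),195),((.523,-.274,.20),201)): print(t,*plan(t,az))
E
```

```text
(0.144, 0.634, 0.231) [ 0.3  0.6 -0.4] [-0.08  0.    0.18]
(0.32, 0.5, 0.26) [-201.1  -91.   -29.3] [-0.08 -0.   -7.82]
(0.47, 0.3, 0.26) [-391.7 -252.7  -29. ] [-8.000e-02 -1.000e-02 -1.282e+01]
(0.47, 0.05, 0.26) [-447.2 -496.5  -28.7] [-8.000e-02 -1.000e-02 -1.982e+01]
(0.48, -0.17, 0.24) [-505.8 -708.7   -8.3] [-8.000e-02 -2.000e-02 -2.782e+01]
(0.523, -0.274, 0.2) [-570.8 -800.6   31.8] [-8.000e-02 -2.000e-02 -3.382e+01]
```

Call:
move_arm(rows=[[-50,-23,-10,0,0,-2,1],[-100,-45,-20,0,0,-4,1],[-150,-68,-29,0,0,-6,1],[-201,-91,-29,0,0,-8,1],[-245,-128,-29,0,0,-9,1],[-290,-168,-29,0,0,-11,1],[-340,-208,-29,0,0,-12,1],[-390,-250,-29,0,0,-13,1],[-402,-310,-29,0,0,-15,1],[-416,-370,-29,0,0,-17,1]])

```text
t: 1.4
position: [0.4679, 0.1797, 0.26]
ee_rot: [-180.0, -0.0, -175.8]
ft_force: [0.4, 0.6, 0.4]
width: 0.0854
```

Run:
```python
from h import *
for t,az in (((.47,0.05,.26),187),((.48,-.17,.24),195),((.523,-.274,.14),201)): print(t,*plan(t,az))
```

```text
(0.47, 0.05, 0.26) [   7.4 -129.5    0. ] [-0.02 -0.01 -2.79]
(0.48, -0.17, 0.24) [  13.6 -349.6   20.1] [-2.000e-02 -1.000e-02 -1.079e+01]
(0.523, -0.274, 0.14) [ -21.7 -456.4  120.1] [ -0.02  -0.02 -16.79]
```

Call:
move_arm(rows=[[3,-60,0,0,0,-1,1],[7,-120,0,0,0,-3,1],[9,-180,5,0,0,-5,1],[11,-240,10,0,0,-7,1],[13,-300,15,0,0,-9,1],[13,-350,20,0,0,-11,1],[0,-395,45,0,0,-13,1],[-12,-430,80,0,0,-15,1],[-21.7,-456.4,105,0,0,-16.8,1],[-21.7,-456.4,110,0,0,-16.8,1]])

```text
t: 2.65
position: [0.5214, -0.2736, 0.148]
ee_rot: [179.9, -0.2, -159.2]
ft_force: [-0.4, 0.6, 0.3]
width: 0.0854
```

Run:
```python
from h import *
s=ctrl.sense(); print(s['position'],s['ee_rot'],s['joint_pos'].round(1),s['ft_force'])
c=eyes.camera_params("wrist")
p,d=eyes.grab_frame("wrist"); cv2.imwrite("pics/b_w.png",p); np.save("pics/b_w.npy",d)
T=np.eye(4);T[:3,:3]=Ro.from_euler('xyz',s['ee_rot'],degrees=True).as_matrix();T[:3,3]=s['position'];T=T@c['tool_from_camera']
v,u=np.mgrid[:384,:512]; P=np.stack([(u-c['cx'])/c['fx']*d,(v-c['cy'])/c['fy']*d,d,np.ones_like(d)],-1)
A=(P@T.T)[...,:3]; np.save("pics/b_A.npy",A)
def sel(x0,x1,y0,y1,z0,z1): 
    return A[(A[...,0]>x0)&(A[...,0]<x1)&(A[...,1]>y0)&(A[...,1]<y1)&(A[...,2]>z0)&(A[...,2]<z1)]
g=sel(.47,.56,-.32,-.22,.045,.06); print(len(g),g.mean(0),np.median(g[:,2])); 
u=np.linalg.svd(g[:,:2]-g[:,:2].mean(0),full_matrices=False)[2][0];print(np.degrees(np.arctan2(*u[::-1])))
print(cv2.minAreaRect((g[:,:2]*1000).astype(np.float32)))
q=sel(.58,.66,-.28,-.19,.08,.09); print("rim",len(q), circ(q,.0225) if len(q)>9 else 0)
```

```text
[ 0.52144596 -0.27364992  0.14801833] [ 1.79919447e+02 -1.57038611e-01 -1.59217175e+02] [ 24.8  36.9   0.3 101.5  -0.2  41.8 135.9] [-0.38721688  0.55950312  0.33044803]
1552 [ 0.52508382 -0.27474858  0.05213802] 0.05265415425859085
21.587440194399484
((529.6580810546875, -273.4288330078125), (68.98456573486328, 13.641048431396484), 20.945554733276367)
rim 679 [ 0.62187431 -0.23686852]
```

View pics/b_w.png

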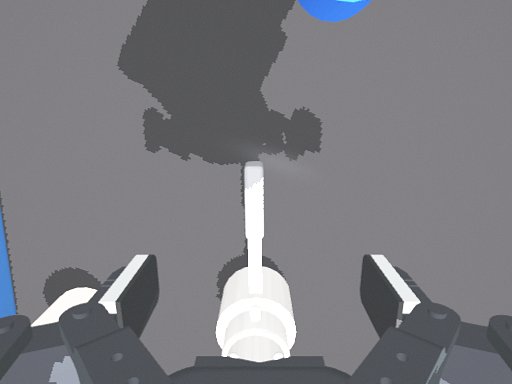

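Run:
```python
from h import *
print(plan((.523,-.275,.024),201))
```

```text
(array([ -0.6,  -3.9, 124.4]), array([ 0.14, -0.14, -0.13]))
```

Run:
```python
from h import *
s=ctrl.sense(); print(s['position'],s['ee_rot']);print(plan((.523,-.275,.024),201))
```

```text
[ 0.52140393 -0.27177039  0.14840811] [ 1.79855759e+02 -1.35311786e-01 -1.59127962e+02]
(array([ -0.6,  -3.9, 124.4]), array([ 0.14, -0.14, -0.13]))
```

Call:
move_arm(rows=[[0,-3,20,0,0,0,1],[0,-3,45,0,0,0,1],[0,-3,70,0,0,0,1],[0,-3,95,0,0,0,1],[0,-3,115,0,0,0,1],[0,-3,125,0,0,0,1],[0,-3,125,0,0,0,1],[0,-3,125,0,0,0,1],[0,-3,125,0,0,0,0.6],[0,-3,125,0,0,0,0.4]], grip_force=30)

```text
t: 3.95
position: [0.5239, -0.2746, 0.0258]
ee_rot: [-180.0, 0.0, -159.0]
ft_force: [0.5, 1.5, 0.5]
width: 0.0515
```

Run:
```python
from h import *
s=ctrl.sense(); print(s['position'],s['ee_rot'],s['ft_force'],s['width'])
p,d=eyes.grab_frame("wrist"); cv2.imwrite("pics/c_w.png",p)
```

```text
[ 0.52391698 -0.27464945  0.02581555] [-1.79965815e+02  3.08602861e-02 -1.59033224e+02] [0.52795709 1.50662064 0.52425888] 0.05153087580393294
```

View pics/c_w.png

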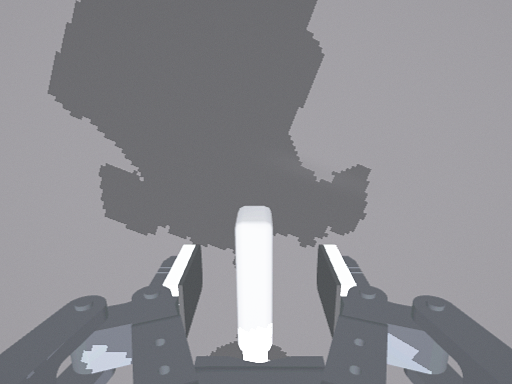

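Call:
move_arm(rows=[[0,-0.5,2,0,0,0,0.3],[0,-0.5,2,0,0,0,0.2],[0,-0.5,2,0,0,0,0.1],[0,-0.5,2,0,0,0,0],[0,-0.5,2,0,0,0,0],[0,-0.5,2,0,0,0,0],[0,-0.5,2,0,0,0,0],[0,-0.5,2,0,0,0,0],[0,-0.5,-2,0,0,0,0],[0,-0.5,-8,0,0,0,0]], grip_force=120)

```text
t: 5.25
position: [0.5234, -0.2744, 0.0331]
ee_rot: [179.9, -0.0, -159.0]
ft_force: [0.3, -0.0, -1.2]
width: 0.0122
```

```bash
cat >> h.py <<'E'
def wcloud(s,d):
    c=eyes.camera_params("wrist")
    T=np.eye(4);T[:3,:3]=Ro.from_euler('xyz',s['ee_rot'],degrees=True).as_matrix();T[:3,3]=s['position'];T=T@c['tool_from_camera']
    v,u=np.mgrid[:384,:512]; P=np.stack([(u-c['cx'])/c['fx']*d,(v-c['cy'])/c['fy']*d,d,np.ones_like(d)],-1)
    A=(P@T.T)[...,:3]; A[d<=0]=np.nan; return A
E
python3 - <<'E'
from h import *
s=ctrl.sense(); print(s['position'],s['ee_rot'],s['ft_force'],s['wrist_torque'],s['width'])
p,d=eyes.grab_frame("side"); cv2.imwrite("pics/d_s.png",p); np.save("pics/d_s.npy",d)
crop("pics/d_s.png","pics/d_s1.png",190,110,320,210,6)
E
```

```text
[ 0.52340236 -0.27441475  0.0331463 ] [ 1.79930264e+02 -4.70954396e-02 -1.59003127e+02] [ 0.28400726 -0.02314453 -1.18167408] [-0.0498546   0.17946548  0.00176175] 0.012215240516658232
```

View pics/d_s1.png

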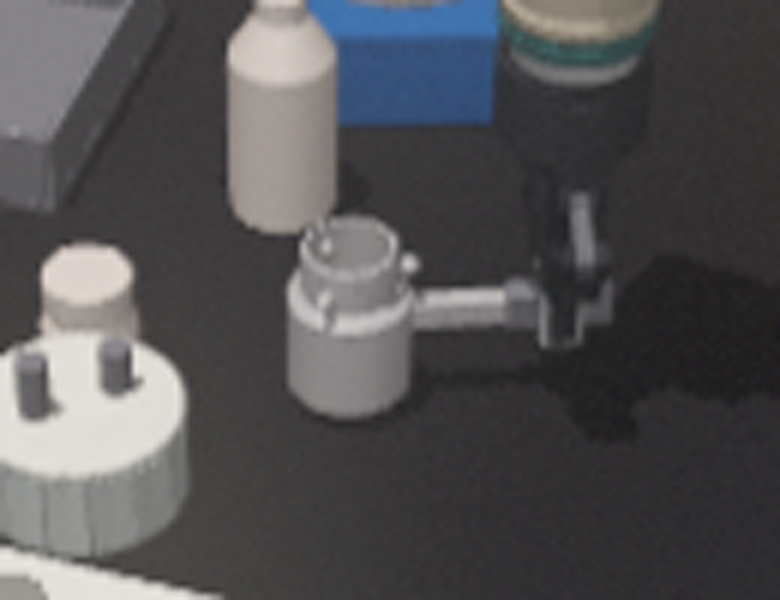

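Run:
```python
from h import *
A=cloud("side",np.load("pics/d_s.npy"))
def sel(x0,x1,y0,y1,z0,z1): 
    return A[(A[...,0]>x0)&(A[...,0]<x1)&(A[...,1]>y0)&(A[...,1]<y1)&(A[...,2]>z0)&(A[...,2]<z1)]
q=sel(.58,.66,-.28,-.2,.088,.104); print("rim",len(q),circ(q), q[:,2].max(),np.median(q[:,2]))
q=sel(.58,.66,-.28,-.2,.02,.06); print("body",len(q),circ(q,.032))
# jar
q=sel(.6,.8,-.25,-.12,.02,.08); print("jar",q.min(0),q.max(0))
q=sel(.6,.8,-.25,-.12,.064,.08); print("jar",q.min(0),q.max(0))
for tag,t,az in (("back",(.45,-.21,.10),195),("mid",(.45,-.04,.08),165),("mid2",(.50,.074,.075),150),("under",(.5806,.0759,.075),148.5)): print(tag,plan(t,az))
```

```text
rim 77 [ 0.62098689 -0.23384125  0.02305875] 0.09814344819912868 0.09272844332600616
body 226 [ 0.62073254 -0.23631496]
jar [ 0.60056499 -0.24916028  0.02038107] [ 0.77842247 -0.18462405  0.07990398]
jar [ 0.60056499 -0.24916028  0.06402879] [ 0.77395011 -0.18533774  0.07990398]
back (array([ 45.9,  87. , -65.9]), array([-0.01,  0.02,  5.99]))
mid (array([-15. , 245.8, -45.9]), array([-0.000e+00,  2.000e-02,  3.599e+01]))
mid2 (array([-102.5,  334.3,  -40.9]), array([0.000e+00, 2.000e-02, 5.099e+01]))
under (array([-178.4,  307.2,  -40.9]), array([0.000e+00, 2.000e-02, 5.249e+01]))
```

Call:
move_arm(rows=[[5,5,-55,0,0,0,0],[30,40,-100,0,0,2,0],[46,87,-120,0,0,6,0],[35,125,-105,0,0,14,0],[20,165,-85,0,0,22,0],[5,205,-65,0,0,29,0],[-15,245,-46,0,0,36,0],[-45,280,-44,0,0,43,0],[-75,310,-42,0,0,48,0],[-102,334,-41,0,0,52.5,0]])

```text
t: 6.55
position: [0.4998, 0.0759, 0.0743]
ee_rot: [180.0, -0.0, 148.4]
ft_force: [0.3, 0.0, -1.7]
width: 0.0122
```

Run:
```python
from h import *
p,d=eyes.grab_frame("side"); 
s=ctrl.sense(); print(s['position'],s['ee_rot'],s['ft_force'],s['wrist_torque'],s['width'],s['joint_pos'].round(1))
p,d=eyes.grab_frame("side"); cv2.imwrite("pics/e_s.png",p); np.save("pics/e_s.npy",d)
crop("pics/e_s.png","pics/e_s1.png",150,110,300,260,5)
p2,d2=eyes.grab_frame("top"); cv2.imwrite("pics/e_t.png",p2); np.save("pics/e_t.npy",d2)
print(ctrl.sense()['position'])
```

```text
[0.50264984 0.08165865 0.07418617] [1.79679557e+02 1.98352543e-02 1.48653214e+02] [ 2.91240975  5.51791385 -1.52480029] [ 0.47776415 -0.18947099  0.14000733] 0.012364469438412231 [-23.1  40.   16.4 117.3 -25.1  25.9  71.1]
[0.50019042 0.07631475 0.07422313]
```

View pics/e_s1.png

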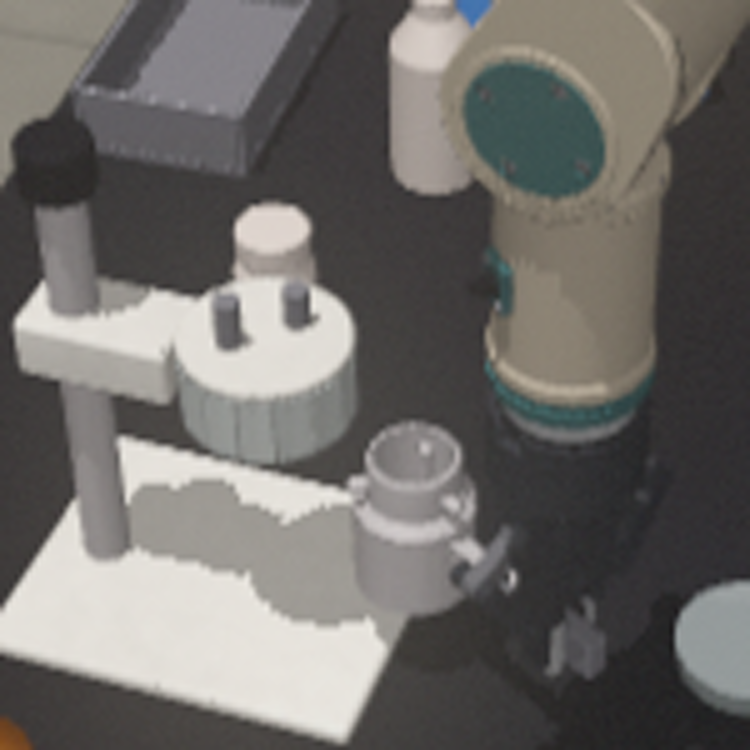

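View pics/e_t.png

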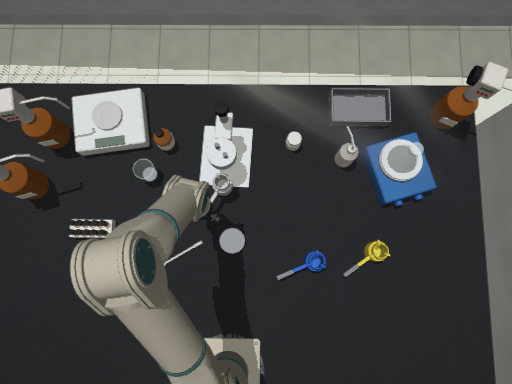

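Run:
```python
from h import *
for n in("side","top"):
    A=cloud(n,np.load(f"pics/e_{'s' if n=='side' else 't'}.npy"))
    def sel(x0,x1,y0,y1,z0,z1,A=A): 
        return A[(A[...,0]>x0)&(A[...,0]<x1)&(A[...,1]>y0)&(A[...,1]<y1)&(A[...,2]>z0)&(A[...,2]<z1)]
    q=sel(.55,.62,-.02,.065,.132,.145); print(n,"rim",len(q),circ(q),q[:,2].max())
    # plane of rim
    if len(q)>10:
        c=circ(q)[:2]; r=np.hypot(*(q[:,:2]-c).T); q=q[r<.026]; M=np.c_[q[:,:2]-c,np.ones(len(q))]; print("plane",np.linalg.lstsq(M,q[:,2],rcond=None)[0])
    for lo,hi in((.06,.08),(.08,.1)):
        q=sel(.54,.63,-.02,.065,lo,hi); q=q[np.hypot(*(q[:,:2]-[.59,.021]).T)<.037]; print("body",lo,len(q),circ(q,.032) if len(q)>8 else 0)
    q=sel(.60,.70,-.05,.09,.155,.185); q=q[q[:,0]<.69]; print("wall",len(q),circ(q,.0445))
    q=sel(.60,.74,-.05,.09,.19,.2); print("cap",len(q))
    q=q[q[:,0]<.685]; h=cv2.convexHull((q[:,:2]*1e3).astype(np.float32))[:,0]/1e3; h=h[h[:,0]<.675]; print("caphull",len(h),circ(h),circ(h,.0445))
p=np.array([.5000,.0761]); a=np.radians(148.5); print("exp cup", p-.1054*np.array([np.cos(a),np.sin(a)]))
```

```text
side rim 87 [0.59155201 0.02757727 0.02296512] 0.14080690878608504
plane [-0.01261166 -0.00057912  0.13528015]
body 0.06 68 [0.59166245 0.02520111]
body 0.08 81 [0.59195692 0.02559057]
wall 269 [0.67001515 0.02121596]
cap 612
caphull 12 [0.67011003 0.02280764 0.04544173] [0.66885829 0.02321398]
top rim 40 [0.59101738 0.02308464 0.02282924] 0.13982490088269595
plane [-0.00688262 -0.00645055  0.13514125]
body 0.06 33 [0.58111163 0.02550628]
body 0.08 40 [0.58737867 0.02489661]
wall 66 [0.66981979 0.02055661]
cap 600
caphull 15 [0.66855753 0.02057374 0.04360207] [0.66968694 0.02076264]
exp cup [0.58986827 0.02102865]
```

```bash
cat >> h.py <<'E'
C=np.array([.670,.0205]); RR=.1054
def tcp(az,und,c=C): 
    a=np.radians(az); return (c[0]+RR*np.cos(a),c[1]+RR*np.sin(a),und+.024)
E
python3 - <<'E'
from h import *
s=ctrl.sense(); print(s['position'],s['ee_rot'],s['ft_force'],s['wrist_torque'])
print(plan(tcp(148.5,.05),148.5),plan(tcp(129,.056),129))
E
```

```text
[0.50019042 0.07631475 0.07422313] [1.79918835e+02 3.09612181e-03 1.48773747e+02] [-0.06136344 -0.33806997 -2.39360499] [ 0.04067495  0.12008706 -0.01623547]
(array([-68.7,  40.8,   0.3]), array([0.08, 0.  , 0.27])) (array([-75. ,  76. ,  -5.7]), array([ 8.000e-02, -1.000e-02,  1.977e+01]))
```

Call:
move_arm(rows=[[-17,10,0,0,0,0,0],[-34,20,0,0,0,0,0],[-52,31,0,0,0,0,0],[-68.7,41,0,0,0,0.3,0],[-71.5,52,-2,0,0,6.5,0],[-73.5,64,-4,0,0,13,0],[-75,76,-5.7,0,0,19.7,0],[-75,76,-5.7,0,0,19.7,0],[-75,76,-5.7,0,0,19.7,0],[-75,76,-5.7,0,0,19.7,0]])

```text
t: 7.95
position: [0.6027, 0.098, 0.08]
ee_rot: [-180.0, -0.0, 128.8]
ft_force: [-0.2, -0.2, -1.3]
width: 0.0124
```

Run:
```python
from h import *
s=ctrl.sense(); print(s['position'],s['ee_rot'],s['ft_force'],s['wrist_torque'],s['joint_pos'].round(1), tcp(129,.056))
p,d=eyes.grab_frame("side"); cv2.imwrite("pics/f_s.png",p); np.save("pics/f_s.npy",d)
crop("pics/f_s.png","pics/f_s1.png",150,110,300,260,5)
print(plan(tcp(129,.070),129))
```

```text
[0.60267004 0.09800816 0.0800057 ] [-1.79965155e+02 -1.94383626e-02  1.28765102e+02] [-0.16024926 -0.20729319 -1.32127994] [0.11597651 0.08240493 0.0228242 ] [-26.9  46.5  25.1 100.9 -29.1  39.2  53.1] (np.float64(0.6036696307833472), np.float64(0.10241118433756474), 0.08)
(array([  2.8,   3.3, -13.9]), array([-0.02, -0.01, -0.24]))
```

View pics/f_s1.png

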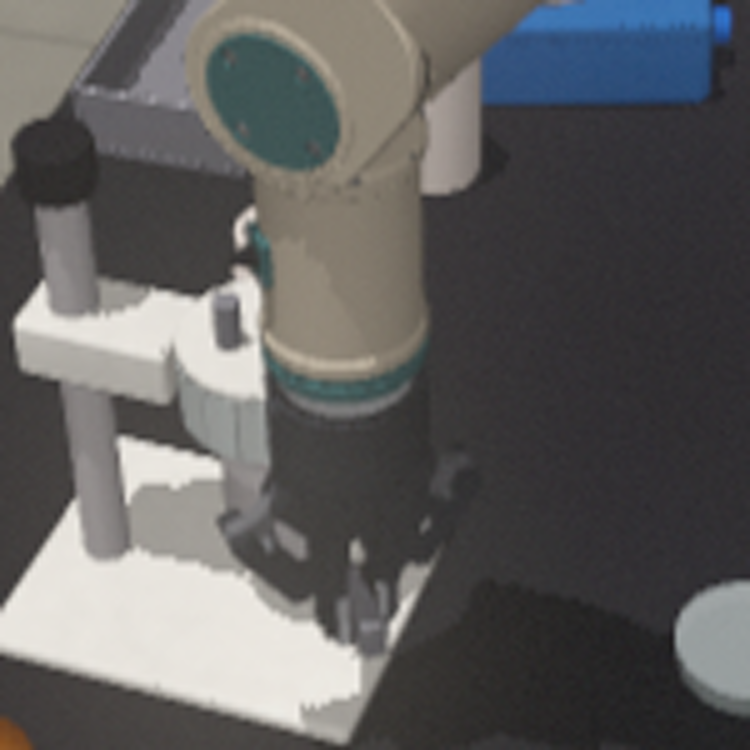

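Run:
```python
from h import *
for i in range(5):
    s=ctrl.sense(); print(s['position'].round(4),s['ee_rot'].round(2),s['ft_force'].round(2),s['wrist_torque'].round(2)); eyes.grab_frame("wrist")
print(plan(tcp(129,.066),129))
```

```text
[0.6028 0.0982 0.0801] [-1.7998e+02 -1.0000e-02  1.2876e+02] [ 0.11 -0.58 -1.6 ] [ 0.13  0.1  -0.02]
[0.6029 0.0984 0.08  ] [-1.7999e+02 -1.0000e-02  1.2876e+02] [-0.13  1.27 -1.25] [0.17 0.15 0.01]
[0.603  0.0985 0.0801] [-1.7999e+02 -1.0000e-02  1.2876e+02] [-0.29 -0.02 -1.93] [ 0.17  0.11 -0.01]
[0.603  0.0987 0.08  ] [-1.8000e+02 -1.0000e-02  1.2877e+02] [ 0.49  0.28 -2.25] [0.17 0.12 0.02]
[0.6031 0.0988 0.08  ] [-1.8000e+02 -1.0000e-02  1.2877e+02] [-0.22 -0.32 -2.01] [ 0.19  0.12 -0.03]
(array([  2.4,   2.6, -10. ]), array([-0.  , -0.01, -0.22]))
```

Call:
move_arm(rows=[[1,1,0,0,0,-0.2,0],[1.5,2,-1,0,0,-0.2,0],[1.5,2,-2,0,0,-0.2,0],[1.5,2,-4,0,0,-0.2,0],[1.5,2,-4,0,0,-0.2,0],[1.5,2,-4,0,0,-0.2,0],[1.5,2,-4,0,0,-0.2,0],[1.5,2,-4,0,0,-0.2,0],[1.5,2,-4,0,0,-0.2,0],[1.5,2,-4,0,0,-0.2,0]])

```text
t: 9.5
position: [0.6038, 0.1014, 0.084]
ee_rot: [-180.0, -0.0, 129.0]
ft_force: [-0.6, -0.1, -2.2]
width: 0.0123
```

```bash
cat > st.py <<'E'
from h import *
import sys
s=ctrl.sense(); az=s['ee_rot'][2]%360; p=s['position']; a=np.radians(az)
c=p[:2]-RR*np.array([np.cos(a),np.sin(a)])
print("t",round(s['t'],2),"p",p.round(4),"rpy",s['ee_rot'].round(2),"az",round(az,2),"axis err mm",((c-C)*1e3).round(2),"und",round((p[2]-.024)*1e3,2),"F",s['ft_force'].round(2),"T",s['wrist_torque'].round(2),"w",round(s['width'],4))
for x in sys.argv[1:]:
    a_,u_=map(float,x.split(',')); print(x,*plan(tcp(a_,u_/1e3),a_))
E
python3 st.py 129,70 129,76
```

```text
t 9.5 p [0.6038 0.1014 0.084 ] rpy [-180.     -0.    128.97] az 128.97 axis err mm [ 0.1  -1.03] und 59.98 F [-0.61 -0.13 -2.19] T [0.11 0.1  0.01] w 0.0123
129,70 [  0.9   0.5 -10. ] [-0.   -0.   -0.03]
129,76 [  0.9   0.5 -16. ] [-0.   -0.   -0.03]
```

Call:
move_arm(rows=[[0.5,0.3,-3,0,0,0,0],[0.5,0.3,-6,0,0,0,0],[0.5,0.3,-8,0,0,0,0],[0.5,0.3,-10,0,0,0,0],[0.5,0.3,-11,0,0,0,0],[0.5,0.3,-12,0,0,0,0],[0.5,0.3,-13,0,0,0,0],[0.5,0.3,-14,0,0,0,0],[0.5,0.3,-14.5,0,0,0,0],[0.5,0.3,-14.5,0,0,0,0]])

```text
t: 10.75
position: [0.6035, 0.1021, 0.0982]
ee_rot: [-180.0, -0.0, 129.0]
ft_force: [0.9, 0.2, -3.8]
width: 0.0125
```

```bash
python3 st.py 129,76
```

```text
t 10.75 p [0.6035 0.1021 0.0982] rpy [-1.7997e+02 -2.0000e-02  1.2898e+02] az 128.98 axis err mm [-0.2  -0.34] und 74.17 F [ 0.85  0.22 -3.8 ] T [0.32 0.13 0.05] w 0.0125
129,76 [ 0.1  0.3 -1.8] [-0.03 -0.02 -0.02]
```

Call:
move_arm(rows=[[0,0,-0.3,0,0,0,0],[0,0,-0.6,0,0,0,0],[0,0,-0.9,0,0,0,0],[0,0,-1.2,0,0,0,0],[0,0,-1.5,0,0,0,0],[0,0,-1.5,0,0,0,0],[0,0,-1.5,0,0,0,0],[0,0,-1.5,0,0,0,0],[0,0,-1.5,0,0,0,0],[0,0,-1.5,0,0,0,0]])

```text
t: 12.0
position: [0.6032, 0.1023, 0.0997]
ee_rot: [-180.0, -0.1, 129.0]
ft_force: [0.9, 1.3, -15.5]
width: 0.0122
```

```bash
python3 st.py 129,72 133,72 137,72 137,76
```

```text
t 12.0 p [0.6032 0.1023 0.0997] rpy [-1.7995e+02 -6.0000e-02  1.2899e+02] az 128.99 axis err mm [-0.52 -0.13] und 75.66 F [  0.95   1.3  -15.54] T [1.06 0.56 0.13] w 0.0122
129,72 [-0.2  0.5  3.7] [-0.05 -0.06 -0.01]
133,72 [-0.5 -6.9  3.7] [-0.04 -0.06 -4.01]
137,72 [ -1.3 -14.2   3.7] [-0.04 -0.06 -8.01]
137,76 [ -1.3 -14.2  -0.3] [-0.04 -0.06 -8.01]
```

Call:
move_arm(rows=[[-0.2,0.3,1.5,0,0,0,0],[-0.2,0.3,3.5,0,0,0,0],[-0.3,-3.4,3.5,0,0,-2,0],[-0.5,-7,3.5,0,0,-4,0],[-0.9,-10.6,3.5,0,0,-6,0],[-1.3,-14.2,3.5,0,0,-8,0],[-1.3,-14.2,2.5,0,0,-8,0],[-1.3,-14.2,1.5,0,0,-8,0],[-1.3,-14.2,0.5,0,0,-8,0],[-1.3,-14.2,0,0,0,-8,0]])

```text
t: 13.25
position: [0.593, 0.0919, 0.0992]
ee_rot: [-179.9, -0.0, 137.0]
ft_force: [2.7, -1.4, -10.8]
width: 0.0125
```

```bash
python3 st.py 137,76 137,72 141,72 145,72 145,76
```

```text
t 13.25 p [0.593  0.0919 0.0992] rpy [-1.7992e+02 -4.0000e-02  1.3697e+02] az 136.97 axis err mm [ 0.01 -0.49] und 75.17 F [  2.71  -1.4  -10.82] T [0.4  0.26 0.07] w 0.0125
137,76 [ 0.3  0.3 -0.8] [-0.08 -0.05 -0.03]
137,72 [0.3 0.3 3.2] [-0.08 -0.05 -0.03]
141,72 [ 0.1 -7.   3.2] [-0.08 -0.05 -4.03]
145,72 [ -0.7 -14.4   3.2] [-0.08 -0.05 -8.03]
145,76 [ -0.7 -14.4  -0.8] [-0.08 -0.05 -8.03]
```

Call:
move_arm(rows=[[0.2,0.2,1.5,0,0,0,0],[0.2,0.2,3.2,0,0,0,0],[0.2,-3.4,3.2,0,0,-2,0],[0.1,-7,3.2,0,0,-4,0],[-0.3,-10.7,3.2,0,0,-6,0],[-0.7,-14.4,3.2,0,0,-8,0],[-0.7,-14.4,2,0,0,-8,0],[-0.7,-14.4,1,0,0,-8,0],[-0.7,-14.4,0,0,0,-8,0],[-0.7,-14.4,-0.3,0,0,-8,0]])

```text
t: 14.5
position: [0.5834, 0.0808, 0.0994]
ee_rot: [-179.9, -0.1, 145.0]
ft_force: [0.8, -3.0, -11.1]
width: 0.0121
```

```bash
python3 st.py 145,76 145,72 149,72 153,72 153,76
```

```text
t 14.5 p [0.5834 0.0808 0.0994] rpy [-1.7991e+02 -7.0000e-02  1.4496e+02] az 144.96 axis err mm [-0.3  -0.17] und 75.39 F [  0.82  -3.04 -11.1 ] T [ 0.21  0.46 -0.02] w 0.0121
145,76 [-0.1  0.2 -0.6] [-0.09 -0.07 -0.04]
145,72 [-0.2  0.2  3.4] [-0.09 -0.07 -0.04]
149,72 [-0.4 -7.1  3.4] [-0.09 -0.08 -4.04]
153,72 [ -1.2 -14.4   3.4] [-0.09 -0.08 -8.04]
153,76 [ -1.2 -14.4  -0.6] [-0.09 -0.08 -8.04]
```

Call:
move_arm(rows=[[-0.1,0.2,1.5,0,0,0,0],[-0.2,0.2,3.4,0,0,0,0],[-0.2,-3.4,3.4,0,0,-2,0],[-0.4,-7.1,3.4,0,0,-4,0],[-0.8,-10.7,3.4,0,0,-6,0],[-1.2,-14.4,3.4,0,0,-8,0],[-1.2,-14.4,2,0,0,-8,0],[-1.2,-14.4,1,0,0,-8,0],[-1.2,-14.4,0,0,0,-8,0],[-1.2,-14.4,-0.3,0,0,-8,0]])

```text
t: 15.75
position: [0.576, 0.0682, 0.0996]
ee_rot: [-179.9, -0.1, 153.0]
ft_force: [2.8, -2.8, -12.6]
width: 0.0119
```

```bash
python3 st.py 153,76 153,72 157,72 161,72 161,76
```

```text
t 15.75 p [0.576  0.0682 0.0996] rpy [-1.7990e+02 -1.0000e-01  1.5295e+02] az 152.95 axis err mm [-0.11 -0.24] und 75.61 F [  2.83  -2.78 -12.58] T [-0.    0.63 -0.09] w 0.0119
153,76 [ 0.   0.2 -0.4] [-0.1  -0.1  -0.05]
153,72 [0.  0.2 3.6] [-0.1  -0.1  -0.05]
157,72 [-0.3 -7.2  3.6] [-0.09 -0.1  -4.05]
161,72 [ -1.  -14.5   3.6] [-0.09 -0.1  -8.05]
161,76 [ -1.  -14.5  -0.4] [-0.09 -0.1  -8.05]
```

Call:
move_arm(rows=[[0,0.2,1.5,0,0,0,0],[0,0.2,3.6,0,0,0,0],[-0.1,-3.5,3.6,0,0,-2,0],[-0.3,-7.2,3.6,0,0,-4,0],[-0.6,-10.9,3.6,0,0,-6,0],[-1,-14.5,3.6,0,0,-8,0],[-1,-14.5,2,0,0,-8,0],[-1,-14.5,1,0,0,-8,0],[-1,-14.5,0,0,0,-8,0],[-1,-14.5,0,0,0,-8,0]])

```text
t: 17.0
position: [0.5706, 0.0549, 0.1]
ee_rot: [-179.9, -0.1, 160.9]
ft_force: [0.1, -1.7, -8.8]
width: 0.0119
```

```bash
python3 st.py 161,76 161,72 165,72 169,72 169,76
```

```text
t 17.0 p [0.5706 0.0549 0.1   ] rpy [-1.7994e+02 -8.0000e-02  1.6095e+02] az 160.95 axis err mm [ 0.19 -0.03] und 75.99 F [ 0.08 -1.67 -8.79] T [-0.09  0.68 -0.21] w 0.0119
161,76 [ 0.2 -0.1 -0. ] [-0.06 -0.08 -0.05]
161,72 [ 0.2 -0.1  4. ] [-0.06 -0.08 -0.05]
165,72 [-0.1 -7.5  4. ] [-0.06 -0.08 -4.05]
169,72 [ -0.9 -14.8   4. ] [-0.06 -0.08 -8.05]
169,76 [ -0.8 -14.8   0. ] [-0.06 -0.08 -8.05]
```

Call:
move_arm(rows=[[0,0,-0.3,0,0,0,0],[0,0,-0.6,0,0,0,0],[0,0,-0.8,0,0,0,0],[0,0,-0.8,0,0,0,0],[0,0,-0.8,0,0,0,0],[0,0,-0.8,0,0,0,0],[0,0,-0.8,0,0,0,0],[0,0,-0.8,0,0,0,0],[0,0,-0.8,0,0,0,0],[0,0,-0.8,0,0,0,0]])

```text
t: 18.25
position: [0.5705, 0.0552, 0.1012]
ee_rot: [-180.0, -0.1, 161.0]
ft_force: [-1.0, -3.5, -14.2]
width: 0.0121
```

```bash
python3 st.py 161,76 161,72 165,72 169,72 169,76
python3 - <<'E'
from h import *
p,d=eyes.grab_frame("side"); cv2.imwrite("pics/g_s.png",p); np.save("pics/g_s.npy",d)
crop("pics/g_s.png","pics/g_s1.png",150,110,300,260,5)
p,d=eyes.grab_frame("wrist"); cv2.imwrite("pics/g_w.png",p)
E
```

```text
t 18.25 p [0.5705 0.0552 0.1012] rpy [-1.7998e+02 -8.0000e-02  1.6097e+02] az 160.97 axis err mm [0.17 0.33] und 77.16 F [ -1.02  -3.46 -14.19] T [-0.18  1.72 -0.32] w 0.0121
161,76 [ 0.1 -0.4  1.2] [-0.02 -0.08 -0.03]
161,72 [ 0.  -0.4  5.2] [-0.02 -0.08 -0.03]
165,72 [-0.2 -7.8  5.2] [-0.02 -0.08 -4.03]
169,72 [ -1.  -15.1   5.2] [-0.02 -0.08 -8.03]
169,76 [ -1.  -15.1   1.2] [-0.02 -0.08 -8.03]
```

View pics/g_s1.png

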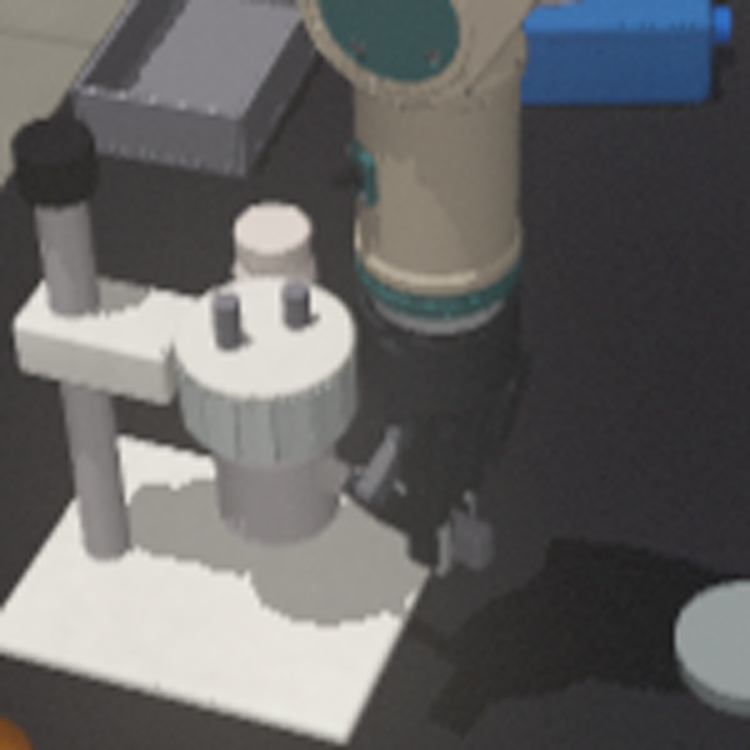

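View pics/g_w.png

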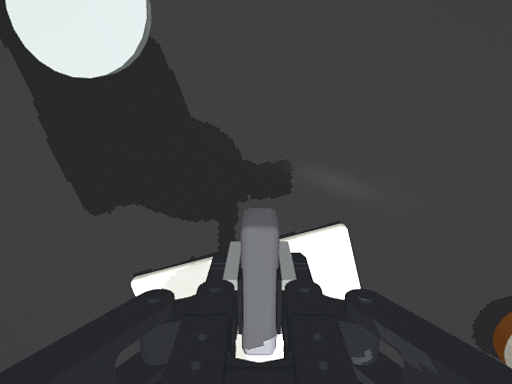

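Call:
move_arm(rows=[[0,-0.2,2.5,0,0,0,0],[0,-0.2,5,0,0,0,0],[-0.1,-2,5,0,0,-1,0],[-0.1,-4,5,0,0,-2,0],[-0.2,-6,5,0,0,-3,0],[-0.2,-7.7,5,0,0,-4,0],[-0.2,-7.7,3.5,0,0,-4,0],[-0.2,-7.7,2.2,0,0,-4,0],[-0.2,-7.7,1.2,0,0,-4,0],[-0.2,-7.7,0.8,0,0,-4,0]])

```text
t: 19.6
position: [0.5684, 0.0482, 0.1003]
ee_rot: [-180.0, -0.1, 165.0]
ft_force: [0.2, 1.0, -4.7]
width: 0.0123
```

```bash
python3 st.py 165,76 165,72  169,72 169,76
```

```text
t 19.6 p [0.5684 0.0482 0.1003] rpy [-1.8000e+02 -7.0000e-02  1.6501e+02] az 165.01 axis err mm [0.21 0.48] und 76.31 F [ 0.23  0.95 -4.74] T [0.3  0.51 0.11] w 0.0123
165,76 [ 0.1 -0.5  0.3] [-0.   -0.07  0.01]
165,72 [ 0.1 -0.5  4.3] [-0.   -0.07  0.01]
169,72 [-0.2 -7.8  4.3] [-0.   -0.07 -3.99]
169,76 [-0.2 -7.8  0.3] [-0.   -0.07 -3.99]
```

Call:
move_arm(rows=[[0,-0.2,-0.3,0,0,0,0],[0,-0.3,-0.6,0,0,0,0],[0,-0.3,-0.9,0,0,0,0],[0,-0.3,-1.2,0,0,0,0],[0,-0.3,-1.5,0,0,0,0],[0,-0.3,-1.5,0,0,0,0],[0,-0.3,-1.5,0,0,0,0],[0,-0.3,-1.5,0,0,0,0],[0,-0.3,-1.5,0,0,0,0],[0,-0.3,-1.5,0,0,0,0]])

```text
t: 20.85
position: [0.5683, 0.0477, 0.1019]
ee_rot: [-180.0, -0.1, 165.0]
ft_force: [-2.0, 2.6, -8.6]
width: 0.0125
```

```bash
python3 st.py 165,76 165,72  169,72 169,76
```

```text
t 20.85 p [0.5683 0.0477 0.1019] rpy [-1.7999e+02 -6.0000e-02  1.6498e+02] az 164.98 axis err mm [ 0.13 -0.16] und 77.91 F [-2.02  2.61 -8.59] T [0.55 1.32 0.35] w 0.0125
165,76 [0.2 0.1 1.9] [-0.01 -0.06 -0.02]
165,72 [0.2 0.1 5.9] [-0.01 -0.06 -0.02]
169,72 [-0.1 -7.3  5.9] [-0.01 -0.06 -4.02]
169,76 [-0.1 -7.3  1.9] [-0.01 -0.06 -4.02]
```

Call:
move_arm(rows=[[0,0,1.5,0,0,0,0],[0,0,3,0,0,0,0],[0,-1.8,4,0,0,-1,0],[0,-3.7,4,0,0,-2,0],[0,-5.5,4,0,0,-3,0],[0,-5.5,3,0,0,-3,0],[0,-5.5,2,0,0,-3,0],[0,-5.5,1,0,0,-3,0],[0,-5.5,0.5,0,0,-3,0],[0,-5.5,0,0,0,-3,0]])

```text
t: 22.1
position: [0.5671, 0.0426, 0.102]
ee_rot: [180.0, -0.0, 168.0]
ft_force: [-0.8, 1.0, -4.3]
width: 0.0122
```

```bash
python3 st.py 168,76 168,80 171,72
```

```text
t 22.1 p [0.5671 0.0426 0.102 ] rpy [ 1.80e+02 -4.00e-02  1.68e+02] az 168.0 axis err mm [0.21 0.14] und 78.02 F [-0.83  0.99 -4.26] T [0.15 0.52 0.11] w 0.0122
168,76 [ 0.2 -0.2  2. ] [ 0.   -0.04  0.  ]
168,80 [ 0.2 -0.2 -2. ] [ 0.   -0.04  0.  ]
171,72 [ 0.  -5.7  6. ] [ 0.01 -0.04 -3.  ]
```

Call:
move_arm(rows=[[0.1,0,-0.5,0,0,0,0],[0.1,-0.1,-1,0,0,0,0],[0.1,-0.1,-1.5,0,0,0,0],[0.1,-0.1,-2,0,0,0,0],[0.1,-0.1,-2.5,0,0,0,0],[0.1,-0.1,-3,0,0,0,0],[0.1,-0.1,-3,0,0,0,0],[0.1,-0.1,-3,0,0,0,0],[0.1,-0.1,-3,0,0,0,0],[0.1,-0.1,-3,0,0,0,0]])

```text
t: 23.35
position: [0.5671, 0.0422, 0.105]
ee_rot: [-180.0, -0.0, 168.0]
ft_force: [-2.8, 2.0, -4.1]
width: 0.0121
```

```bash
python3 st.py 168,84 169,84
python3 - <<'E'
from h import *
p,d=eyes.grab_frame("side"); cv2.imwrite("pics/i_s.png",p); np.save("pics/i_s.npy",d)
crop("pics/i_s.png","pics/i_s1.png",180,150,270,240,8)
E
```

```text
t 23.35 p [0.5671 0.0422 0.105 ] rpy [-1.8000e+02 -2.0000e-02  1.6798e+02] az 167.98 axis err mm [ 0.21 -0.24] und 81.03 F [-2.78  1.95 -4.06] T [0.46 0.86 0.26] w 0.0121
168,84 [ 0.3  0.1 -3. ] [-0.   -0.02 -0.02]
169,84 [ 0.2 -1.7 -3. ] [-0.   -0.02 -1.02]
```

View pics/i_s1.png

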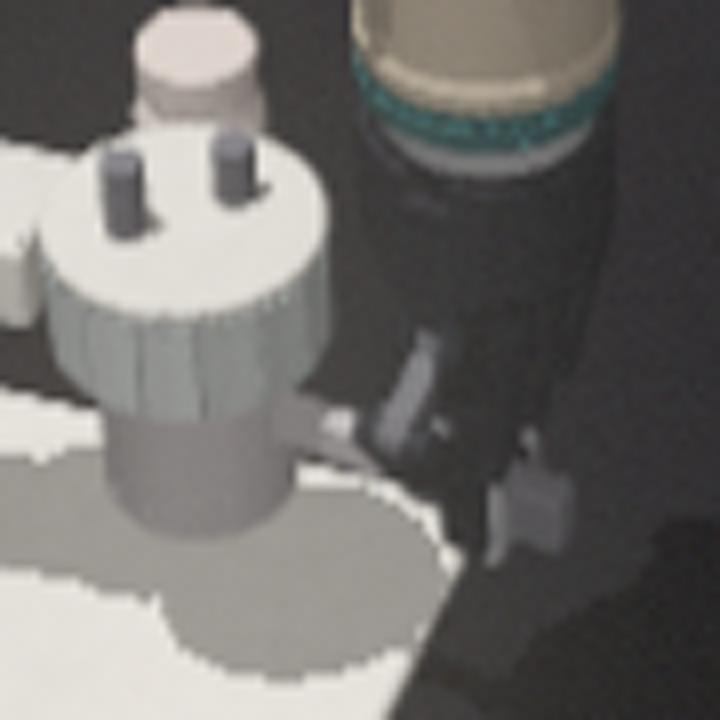

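Call:
move_arm(rows=[[0.3,-0.7,-0.3,0,0,-0.5,0],[0.5,-1.5,-0.6,0,0,-1,0],[0.5,-1.5,-1,0,0,-1,0],[0.5,-1.5,-1.5,0,0,-1,0],[0.5,-1.5,-2,0,0,-1,0],[0.5,-1.5,-2.5,0,0,-1,0],[0.5,-1.5,-3,0,0,-1,0],[0.5,-1.5,-3,0,0,-1,0],[0.5,-1.5,-3,0,0,-1,0],[0.5,-1.5,-3,0,0,-1,0]])

```text
t: 24.65
position: [0.5667, 0.0408, 0.1082]
ee_rot: [180.0, 0.0, 169.0]
ft_force: [-0.2, 0.8, -2.2]
width: 0.0125
```

```bash
python3 st.py 169,88 170,88
python3 - <<'E'
from h import *
for n in("i_s","g_s"):
    A=cloud("side",np.load(f"pics/{n}.npy"))
    q=A[(np.hypot(A[...,0]-.67,A[...,1]-.0205)<.04)&(A[...,2]>.07)&(A[...,2]<.14)]
    print(n,len(q),q[:,2].min(),circ(q,.032)); 
    for lo in(.075,.085,.095,.105,.115,.125):
        g=q[(q[:,2]>lo)&(q[:,2]<lo+.01)]
        if len(g)>8: print(lo,len(g),circ(g,.032).round(4))
E
```

```text
t 24.65 p [0.5667 0.0408 0.1082] rpy [1.8000e+02 3.0000e-02 1.6897e+02] az 168.97 axis err mm [0.16 0.12] und 84.17 F [-0.2   0.81 -2.24] T [ 0.05  0.19 -0.01] w 0.0125
169,88 [ 0.1 -0.2 -3.8] [ 0.    0.03 -0.03]
170,88 [ 0.1 -2.  -3.8] [ 0.    0.03 -1.03]
i_s 345 0.08014028257472228 [0.66986763 0.02029935]
0.075 18 [0.6705 0.0184]
0.085 64 [0.6702 0.0202]
0.095 64 [0.6702 0.0203]
0.105 61 [0.6701 0.0204]
0.115 62 [0.6695 0.0204]
0.125 69 [0.6689 0.0202]
g_s 377 0.07385147350132426 [0.66931611 0.01980575]
0.075 55 [0.6691 0.0197]
0.085 59 [0.6689 0.0198]
0.095 65 [0.6696 0.0201]
0.105 61 [0.6698 0.0198]
0.115 74 [0.6688 0.0197]
0.125 60 [0.6701 0.0197]
```

Call:
move_arm(rows=[[0,0,-1,0,0,0,0],[0,0,-2,0,0,0,0],[0,0,-3,0,0,0,0],[0,0,-4,0,0,0,0],[0,0,-5,0,0,0,0],[0,0,-6,0,0,0,0],[0,0,-7,0,0,0,0],[0,0,-8,0,0,0,0],[0,0,-8.8,0,0,0,0],[0,0,-8.8,0,0,0,0]])

```text
t: 25.9
position: [0.5661, 0.0408, 0.1166]
ee_rot: [-180.0, -0.1, 169.0]
ft_force: [0.9, -0.5, -9.9]
width: 0.0122
```

```bash
python3 st.py 169,93
python3 - <<'E'
from h import *
p,d=eyes.grab_frame("side"); cv2.imwrite("pics/j_s.png",p); np.save("pics/j_s.npy",d)
A=cloud("side",d)
q=A[(np.hypot(A[...,0]-.67,A[...,1]-.0205)<.04)&(A[...,2]>.07)&(A[...,2]<.14)]
print(len(q),q[:,2].min(),circ(q,.032))
for lo in(.085,.095,.105,.115,.125):
        g=q[(q[:,2]>lo)&(q[:,2]<lo+.01)]
        if len(g)>8: print(lo,len(g),circ(g,.032).round(4))
E
```

```text
t 25.9 p [0.5661 0.0408 0.1166] rpy [-1.7999e+02 -6.0000e-02  1.6898e+02] az 168.98 axis err mm [-0.49  0.19] und 92.55 F [ 0.86 -0.5  -9.93] T [ 0.1   0.57 -0.01] w 0.0122
169,93 [-0.5 -0.1 -0.4] [-0.01 -0.06 -0.02]
278 0.09005342345659062 [0.66918128 0.02051222]
0.085 11 [0.6704 0.0193]
0.095 68 [0.669  0.0205]
0.105 66 [0.6695 0.0205]
0.115 63 [0.6698 0.0207]
0.125 60 [0.6687 0.0203]
```

```bash
python3 st.py 169,93.4 171,93.4 173,93.4 175,93.4 177,93.4
```

```text
t 25.95 p [0.5661 0.0409 0.1165] rpy [-1.7999e+02 -6.0000e-02  1.6898e+02] az 168.98 axis err mm [-0.49  0.23] und 92.55 F [ 1.42 -0.34 -8.98] T [0.16 0.64 0.03] w 0.0122
169,93.4 [-0.5 -0.2 -0.9] [-0.01 -0.06 -0.02]
171,93.4 [-0.6 -3.8 -0.9] [-0.01 -0.06 -2.02]
173,93.4 [-0.8 -7.5 -0.9] [-0.01 -0.06 -4.02]
175,93.4 [ -1.1 -11.2  -0.8] [-0.01 -0.06 -6.02]
177,93.4 [ -1.6 -14.8  -0.8] [-0.01 -0.06 -8.02]
```

Call:
move_arm(rows=[[-0.2,0,-0.4,0,0,0,0],[-0.4,0,-0.9,0,0,0,0],[-0.4,0,-0.9,0,0,0,0],[-0.4,-1.9,-0.9,0,0,-1,0],[-0.5,-3.7,-0.9,0,0,-2,0],[-0.6,-5.5,-0.9,0,0,-3,0],[-0.7,-7.4,-0.9,0,0,-4,0],[-0.9,-9.2,-0.9,0,0,-5,0],[-1.1,-11.1,-0.9,0,0,-6,0],[-1.1,-11.1,-0.9,0,0,-6,0]])

```text
t: 27.2
position: [0.5646, 0.0303, 0.1175]
ee_rot: [180.0, -0.1, 175.1]
ft_force: [-1.6, 4.2, -17.5]
width: 0.0124
```

```bash
python3 st.py 175,93.4 180,93.4 185,93.4 190,93.4 195,93.4
```

```text
t 27.2 p [0.5646 0.0303 0.1175] rpy [ 1.7997e+02 -1.1000e-01  1.7508e+02] az 175.08 axis err mm [-0.43  0.77] und 93.46 F [ -1.62   4.24 -17.46] T [0.99 1.69 0.35] w 0.0124
175,93.4 [-0.5 -0.6  0.1] [ 0.03 -0.11  0.08]
180,93.4 [-0.9 -9.8  0.1] [ 0.04 -0.11 -4.92]
185,93.4 [ -2.1 -18.9   0. ] [ 0.04 -0.11 -9.92]
190,93.4 [ -4.  -27.9   0. ] [  0.05  -0.11 -14.92]
195,93.4 [ -6.8 -36.6   0. ] [  0.05  -0.1  -19.92]
```

Call:
move_arm(rows=[[0,0,0.3,0,0,0,0],[0,0,0.6,0,0,0,0],[0,0,0.9,0,0,0,0],[0,0,0.9,0,0,0,0],[0,0,0.9,0,0,0,0],[0,0,0.9,0,0,0,0],[0,0,0.9,0,0,0,0],[0,0,0.9,0,0,0,0],[0,0,0.9,0,0,0,0],[0,0,0.9,0,0,0,0]])

```text
t: 28.45
position: [0.5648, 0.0302, 0.117]
ee_rot: [180.0, -0.1, 175.1]
ft_force: [-1.2, 4.0, -14.4]
width: 0.0121
```

```bash
python3 st.py 175,92.5 180,92.5
python3 - <<'E'
from h import *
p,d=eyes.grab_frame("side"); cv2.imwrite("pics/k_s.png",p); np.save("pics/k_s.npy",d)
crop("pics/k_s.png","pics/k_s1.png",180,150,270,240,8)
A=cloud("side",d)
q=A[(np.hypot(A[...,0]-.67,A[...,1]-.0205)<.04)&(A[...,2]>.07)&(A[...,2]<.14)]
print(len(q),q[:,2].min(),circ(q,.032))
for lo in(.085,.095,.105,.115,.125):
        g=q[(q[:,2]>lo)&(q[:,2]<lo+.01)]
        if len(g)>8: print(lo,len(g),circ(g,.032).round(4))
E
```

```text
t 28.45 p [0.5648 0.0302 0.117 ] rpy [ 1.7997e+02 -7.0000e-02  1.7507e+02] az 175.07 axis err mm [-0.19  0.67] und 93.02 F [ -1.19   3.96 -14.4 ] T [0.96 1.72 0.32] w 0.0121
175,92.5 [-0.2 -0.5  0.5] [ 0.03 -0.07  0.07]
180,92.5 [-0.6 -9.7  0.5] [ 0.03 -0.07 -4.93]
288 0.0901839273652798 [0.66944772 0.02158811]
0.085 14 [0.6705 0.0199]
0.095 62 [0.6695 0.0214]
0.105 71 [0.6696 0.0217]
0.115 64 [0.6695 0.0219]
0.125 65 [0.6692 0.0215]
```

View pics/k_s1.png

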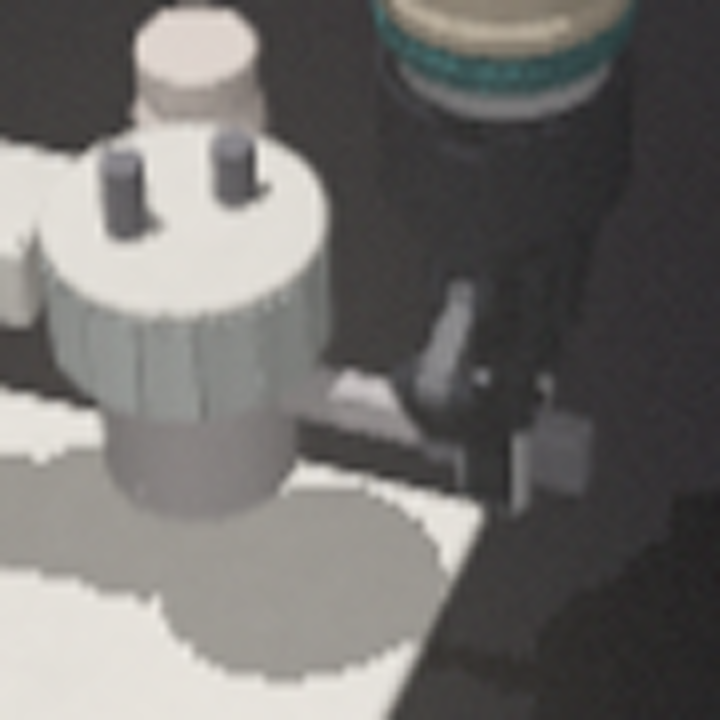

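Run:
```python
from h import *
c=eyes.camera_params("side"); Ti=np.linalg.inv(c['T'])
def proj(P): q=Ti[:3,:3]@P+Ti[:3,3]; return np.array([q[0]/q[2]*c['fx']+c['cx'],q[1]/q[2]*c['fy']+c['cy']])
# bottom front rim point: project circle r=.032 at height h; lowest row per column
def edge(h,ax,col):
    a=np.linspace(0,2*np.pi,2000); X=np.array([proj(np.array([ax[0]+.032*np.cos(t),ax[1]+.032*np.sin(t),h])) for t in a])
    m=np.abs(X[:,0]-col)<.3; return X[m,1].max()
for n in("i_s","j_s","k_s"):
    g=cv2.cvtColor(cv2.imread(f"pics/{n}.png"),cv2.COLOR_BGR2GRAY).astype(float)
    for col in (198,201,204,207,210):
        colv=g[200:222,col]; dd=np.abs(np.gradient(colv)); 
        print(n,col,colv.astype(int)[4:20], end=" ")
        print([round(edge(h,(.6697,.0207),col)-204,2) for h in(.081,.091,.093)])
```

```text
i_s 198 [129 128 128 129 128 130 130 128 129 133 134 132 146 154 154 156] [np.float64(13.03), np.float64(10.4), np.float64(9.88)]
i_s 201 [132 132 132 132 132 133 132 131 132 133 133 132 136 146 154 153] [np.float64(13.9), np.float64(11.22), np.float64(10.68)]
i_s 204 [131 131 131 131 132 132 132 131 134 133 131 133 133 142 155 155] [np.float64(14.15), np.float64(11.43), np.float64(10.88)]
i_s 207 [131 131 129 130 131 131 130 131 129 129 129 129 132 145 154 154] [np.float64(13.96), np.float64(11.22), np.float64(10.67)]
i_s 210 [126 125 124 125 125 126 126 126 126 126 127 126 139 154 153 154] [np.float64(13.25), np.float64(10.47), np.float64(9.91)]
j_s 198 [127 127 127 129 128 129 129 128 130 141 152 153 154 154 155 155] [np.float64(13.03), np.float64(10.4), np.float64(9.88)]
j_s 201 [131 132 131 131 132 132 134 133 132 134 143 152 154 154 153 154] [np.float64(13.9), np.float64(11.22), np.float64(10.68)]
j_s 204 [132 130 133 133 132 132 132 132 131 132 139 151 154 154 154 154] [np.float64(14.15), np.float64(11.43), np.float64(10.88)]
j_s 207 [130 132 131 131 130 130 129 130 130 129 14
[... 167 characters left out ...]
13.25), np.float64(10.47), np.float64(9.91)]
k_s 198 [129 129 128 129 129 128 130 130 129 137 150 153 154 154 154 155] [np.float64(13.03), np.float64(10.4), np.float64(9.88)]
k_s 201 [131 133 132 132 132 133 132 133 133 133 140 150 153 154 155 154] [np.float64(13.9), np.float64(11.22), np.float64(10.68)]
k_s 204 [131 132 133 132 132 133 133 132 134 133 136 148 154 155 155 153] [np.float64(14.15), np.float64(11.43), np.float64(10.88)]
k_s 207 [131 128 128 129 129 132 130 132 129 129 135 146 154 154 155 153] [np.float64(13.96), np.float64(11.22), np.float64(10.67)]
k_s 210 [127 125 127 126 129 126 126 125 127 132 147 154 155 155 153 153] [np.float64(13.25), np.float64(10.47), np.float64(9.91)]
```

```bash
python3 st.py 173,92.5 170,92.5 170,94.5
```

```text
t 28.5 p [0.5648 0.0302 0.117 ] rpy [ 1.7997e+02 -7.0000e-02  1.7507e+02] az 175.07 axis err mm [-0.2   0.69] und 93.01 F [ -3.46   4.83 -14.29] T [0.91 1.71 0.39] w 0.0121
173,92.5 [-0.3  3.1  0.5] [ 0.03 -0.07  2.07]
170,92.5 [-0.7  8.6  0.5] [ 0.02 -0.07  5.07]
170,94.5 [-0.7  8.7 -1.5] [ 0.02 -0.07  5.07]
```

Call:
move_arm(rows=[[0,1.5,0.3,0,0,1,0],[-0.1,3.2,0.3,0,0,2,0],[-0.2,5,0.3,0,0,3,0],[-0.4,6.8,0.3,0,0,4,0],[-0.6,8.6,0.3,0,0,5,0],[-0.6,8.6,0.3,0,0,5,0],[-0.6,8.6,0,0,0,5,0],[-0.6,8.6,-0.3,0,0,5,0],[-0.6,8.6,-0.6,0,0,5,0],[-0.6,8.6,-0.6,0,0,5,0]])

```text
t: 29.75
position: [0.5667, 0.0379, 0.1172]
ee_rot: [-180.0, -0.0, 170.0]
ft_force: [-0.4, -2.0, -17.3]
width: 0.0123
```

```bash
cat > hh.py <<'E'
from h import *
import sys
c=eyes.camera_params("side")
def ed(img):
    g=cv2.cvtColor(img,cv2.COLOR_BGR2GRAY).astype(float); out=[]
    for col in range(198,211):
        v=g[204:222,col]
        for i in range(len(v)-1):
            if v[i]<142<=v[i+1]: out.append(i+(142-v[i])/(v[i+1]-v[i])); break
    return np.mean(out)
ref=ed(cv2.imread("pics/i_s.png"))
def hgt(img): return 81.0+(ref-ed(img))/.268
if __name__=="__main__":
    p,d=eyes.grab_frame("side"); cv2.imwrite(f"pics/{sys.argv[1]}.png",p); np.save(f"pics/{sys.argv[1]}.npy",d)
    A=cloud("side",d); q=A[(np.hypot(A[...,0]-.67,A[...,1]-.0205)<.04)&(A[...,2]>.07)&(A[...,2]<.14)]
    print("h est",hgt(p),"axis",[circ(q[(q[:,2]>lo)&(q[:,2]<lo+.015)],.032).round(4) for lo in(.095,.110,.125)])
    print([hgt(cv2.imread(f"pics/{n}.png")).round(2) for n in("j_s","k_s")])
E
python3 st.py 170,94 175,94; python3 hh.py l_s
```

```text
t 29.75 p [0.5667 0.0379 0.1172] rpy [-1.7997e+02 -2.0000e-02  1.6995e+02] az 169.95 axis err mm [ 0.46 -1.01] und 93.17 F [ -0.44  -2.02 -17.32] T [-0.02  1.43  0.1 ] w 0.0123
170,94 [ 0.6  0.8 -0.8] [-0.03 -0.02 -0.05]
175,94 [ 0.2 -8.4 -0.8] [-0.03 -0.02 -5.05]
h est 92.75516225387062 axis [array([0.6697, 0.0193]), array([0.6705, 0.0193]), array([0.6693, 0.0196])]
[np.float64(91.17), np.float64(90.02)]
```

Call:
move_arm(rows=[[0.3,0.4,0.3,0,0,0,0],[0.5,0.8,0.6,0,0,0,0],[0.5,0.9,1,0,0,0,0],[0.5,0.9,1,0,0,0,0],[0.5,0.9,1,0,0,0,0],[0.5,0.9,1,0,0,0,0],[0.5,0.9,1,0,0,0,0],[0.5,0.9,1,0,0,0,0],[0.5,0.9,1,0,0,0,0],[0.5,0.9,1,0,0,0,0]])

```text
t: 31.05
position: [0.5668, 0.0392, 0.1167]
ee_rot: [180.0, 0.0, 170.0]
ft_force: [-0.1, -4.7, -12.0]
width: 0.0123
```

```bash
python3 st.py 170,94 175,94; python3 hh.py m_s; python3 st.py
```

```text
t 31.05 p [0.5668 0.0392 0.1167] rpy [1.7999e+02 4.0000e-02 1.6997e+02] az 169.97 axis err mm [0.58 0.34] und 92.68 F [ -0.15  -4.74 -11.97] T [-0.55  1.1  -0.36] w 0.0123
170,94 [ 0.5 -0.5 -1.3] [ 0.01  0.04 -0.03]
175,94 [ 0.1 -9.7 -1.3] [ 0.01  0.04 -5.03]
h est 92.21991288466604 axis [array([0.6699, 0.02  ]), array([0.6703, 0.02  ]), array([0.6697, 0.0202])]
[np.float64(91.17), np.float64(90.02)]
t 31.1 p [0.5668 0.0392 0.1167] rpy [1.7999e+02 4.0000e-02 1.6997e+02] az 169.97 axis err mm [0.6  0.36] und 92.67 F [ -0.22  -4.13 -11.55] T [-0.52  1.1  -0.27] w 0.0123
```

Run:
```python
from h import *
c=eyes.camera_params("side"); Ti=np.linalg.inv(c['T'])
def proj(P): q=Ti[:3,:3]@P+Ti[:3,3]; return np.array([q[0]/q[2]*c['fx']+c['cx'],q[1]/q[2]*c['fy']+c['cy']])
def edge(h,ax,col,r):
    a=np.linspace(0,2*np.pi,4000); X=np.array([proj(np.array([ax[0]+r*np.cos(t),ax[1]+r*np.sin(t),h])) for t in a])
    m=np.abs(X[:,0]-col)<.3; return X[m,1].max()
g=cv2.cvtColor(cv2.imread("pics/m_s.png"),cv2.COLOR_BGR2GRAY).astype(int)
for col in (195,198,201,204,207,210,213):
    print(col,g[190:222,col],"model collar150",round(edge(.15,(.6699,.0208),col,.0445),2),"cap190",round(edge(.19,(.6699,.0208),col,.0445),2))
```

```text
195 [156 150 150 150 149 149 150 149 149 149 146 134 123 123 122 122 122 122
 122 122 124 136 150 154 155 154 154 155 155 154 154 154] model collar150 201.22 cap190 189.62
198 [154 144 145 144 145 146 145 145 144 142 139 138 134 129 129 128 129 128
 129 129 129 128 129 141 153 153 154 153 154 155 154 155] model collar150 201.93 cap190 190.18
201 [147 147 146 147 148 148 147 147 147 146 147 147 141 132 131 131 132 131
 133 133 134 134 133 136 144 153 154 153 154 154 155 155] model collar150 202.25 cap190 190.38
204 [139 131 128 129 129 132 137 137 141 146 149 147 141 132 132 132 133 133
 132 132 133 131 131 132 143 154 154 154 154 154 154 154] model collar150 202.24 cap190 190.3
207 [135 133 134 136 135 136 136 136 135 135 134 133 133 131 129 131 131 129
 129 130 130 129 129 142 154 154 154 154 154 153 155 156] model collar150 201.91 cap190 189.89
210 [138 139 139 139 138 138 137 139 139 139 137 132 125 124 126 126 125 126
 127 126 126 127 127 140 152 154 155 154 153 153 155 156] model collar150 201.22 cap190 189.13
213 [124 124 124 124 124 124 125 127 125 124 121 119 117 117 117 118 120 119
 119 120 119 126 143 154 154 155 154 155 154 154 153 155] model collar150 200.11 cap190 187.93
```

```bash
cat > fit.py <<'E'
from h import *
c=eyes.camera_params("side"); Ti=np.linalg.inv(c['T'])
A_=np.linspace(0,2*np.pi,1500)
def model(h,tx,ty,ax,cols,r=.032,zt=.15):
    # tilt: axis leans (tx,ty) rad; axis passes ax at height zt
    cx=ax[0]-tx*(zt-h); cy=ax[1]-ty*(zt-h)
    X=cx+r*np.cos(A_); Y=cy+r*np.sin(A_); Z=h-tx*(X-cx)-ty*(Y-cy)
    q=Ti[:3,:3]@np.stack([X,Y,Z])+Ti[:3,3:4]; u=q[0]/q[2]*c['fx']+c['cx']; v=q[1]/q[2]*c['fy']+c['cy']
    return np.array([v[np.abs(u-k)<.4].max() for k in cols])
def meas(img,cols):
    g=cv2.cvtColor(img,cv2.COLOR_BGR2GRAY).astype(float); out=[]
    for k in cols:
        v=g[204:224,k]; b=np.median(v[:5]); w=np.max(v); t=(b+w)/2; i=np.where((v[:-1]<t)&(v[1:]>=t))[0][0]; out.append(204+i+(t-v[i])/(v[i+1]-v[i]))
    return np.array(out)
if __name__=="__main__":
    import sys
    cols=np.arange(196,214)
    for n in sys.argv[1:]:
        d=np.load(f"pics/{n}.npy"); A=cloud("side",d); q=A[(np.hypot(A[...,0]-.67,A[...,1]-.0205)<.04)&(A[...,2]>.1)&(A[...,2]<.14)]; ax=circ(q,.032)
        m=meas(cv2.imread(f"pics/{n}.png"),cols)
        s=least_squares(lambda p:model(p[0],0,0,ax,cols)-m,[.09],diff_step=1e-3,loss='soft_l1',f_scale=.2).x
        s2=least_squares(lambda p:model(p[0],p[1],0,ax,cols)-m,[.09,.001],diff_step=1e-2,x_scale=[.01,.02],loss='soft_l1',f_scale=.2)
        print(n,ax.round(4),"h",s*1e3,"h,tiltx",s2.x, (model(s[0],0,0,ax,cols)-m).round(1))
E
python3 fit.py i_s j_s k_s l_s m_s
```

```text
i_s [0.6697 0.0204] h [85.18483348] h,tiltx [ 0.08507013 -0.00908004] [ 0.6  0.2  0.2 -0.   0.  -0.  -0.2 -0.1 -0.1 -0.1 -0.3 -0.1 -0.  -0.1
 -0.   0.2  0.2  0.1]
j_s [0.6692 0.0206] h [95.38213683] h,tiltx [ 0.09532822 -0.00443553] [ 0.3  0.2  0.2  0.1 -0.1  0.  -0.3 -0.1 -0.1 -0.1 -0.1 -0.1 -0.   0.
 -0.3  0.3 -0.1  0.3]
k_s [0.6694 0.0217] h [95.23292751] h,tiltx [ 0.09522233 -0.00118609] [ 0.3 -0.   0.2 -0.  -0.1 -0.  -0.  -0.1 -0.1  0.  -0.1 -0.3  0.  -0.
 -0.   0.1  0.1  0.1]
l_s [0.6699 0.0194] h [95.21425776] h,tiltx [ 0.09509946 -0.01151702] [ 0.3  0.2  0.5 -0.1 -0.1 -0.1 -0.  -0.2 -0.1 -0.1 -0.4  1.   0.2 -0.1
 -0.1  0.   0.1  0.1]
m_s [0.67   0.0201] h [95.45855694] h,tiltx [ 0.09541261 -0.00428886] [ 0.2  0.1 -0.   0.1 -0.1 -0.  -0.1 -0.1  0.  -0.1 -0.1  0.8  0.1 -0.3
 -0.   0.1  0.1 -0. ]
```

```bash
python3 st.py 170,90.6 174,90.6 178,90.6
```

```text
t 31.1 p [0.5668 0.0392 0.1167] rpy [1.7999e+02 4.0000e-02 1.6997e+02] az 169.97 axis err mm [0.6  0.36] und 92.67 F [ -0.22  -4.13 -11.55] T [-0.52  1.1  -0.27] w 0.0123
170,90.6 [ 0.5 -0.5  2.1] [ 0.01  0.04 -0.03]
174,90.6 [ 0.3 -7.9  2.1] [ 0.01  0.04 -4.03]
178,90.6 [ -0.5 -15.2   2.1] [ 0.01  0.04 -8.03]
```

Call:
move_arm(rows=[[0.3,-0.2,0.7,0,0,0,0],[0.5,-0.5,1.4,0,0,0,0],[0.5,-0.5,2,0,0,0,0],[0.5,-0.5,2,0,0,0,0],[0.4,-2.3,2,0,0,-1,0],[0.4,-4.2,2,0,0,-2,0],[0.4,-6,2,0,0,-3,0],[0.3,-7.9,2,0,0,-4,0],[0.3,-7.9,2,0,0,-4,0],[0.3,-7.9,2,0,0,-4,0]])

```text
t: 32.35
position: [0.5646, 0.0316, 0.1144]
ee_rot: [180.0, -0.0, 174.0]
ft_force: [1.0, 1.7, -6.7]
width: 0.0128
```

```bash
python3 st.py 174,90.6 179,90.6 184,90.6; python3 hh.py n_s|tail -1; python3 fit.py n_s
```

```text
t 32.35 p [0.5646 0.0316 0.1144] rpy [ 1.7999e+02 -2.0000e-02  1.7398e+02] az 173.98 axis err mm [-0.54  0.07] und 90.44 F [ 1.01  1.74 -6.69] T [0.3  0.39 0.11] w 0.0128
174,90.6 [-0.5 -0.1 -0.2] [ 0.01 -0.02 -0.02]
179,90.6 [-1.  -9.2 -0.2] [ 0.01 -0.02 -5.02]
184,90.6 [ -2.2 -18.4  -0.2] [ 1.000e-02 -2.000e-02 -1.002e+01]
[np.float64(91.17), np.float64(90.02)]
n_s [0.669  0.0206] h [93.65449934] h,tiltx [0.09361785 0.000737  ] [ 0.1 -0.1  0.3 -0.1 -0.1 -0.1 -0.2 -0.2 -0.  -0.1 -0.  -0.  -0.3  0.
  0.3 -0.   0.4  0.2]
```

Call:
move_arm(rows=[[-0.4,-1.9,-0.2,0,0,-1,0],[-0.5,-3.7,-0.2,0,0,-2,0],[-0.7,-5.6,-0.2,0,0,-3,0],[-0.9,-7.4,-0.2,0,0,-4,0],[-1,-9.2,-0.2,0,0,-5,0],[-1.2,-11.1,-0.2,0,0,-6,0],[-1.4,-12.9,-0.2,0,0,-7,0],[-1.6,-14.7,-0.2,0,0,-8,0],[-1.9,-16.5,-0.2,0,0,-9,0],[-2.2,-18.4,-0.2,0,0,-10,0]])

```text
t: 33.65
position: [0.5654, 0.0126, 0.1148]
ee_rot: [-180.0, 0.0, -176.0]
ft_force: [-1.7, 0.9, -4.6]
width: 0.0121
```

```bash
python3 st.py 184,90.6 189,90.6 194,90.6 199,90.6; python3 hh.py o_s|tail -1; python3 fit.py o_s
```

```text
t 33.65 p [0.5654 0.0126 0.1148] rpy [-1.7999e+02  4.0000e-02 -1.7598e+02] az 184.02 axis err mm [ 0.49 -0.53] und 90.81 F [-1.68  0.87 -4.61] T [0.1  0.48 0.01] w 0.0121
184,90.6 [0.5 0.6 0.2] [-0.01  0.04  0.02]
189,90.6 [ 0.1 -8.6  0.2] [-0.02  0.03 -4.98]
194,90.6 [ -1.1 -17.7   0.2] [-0.02  0.03 -9.98]
199,90.6 [ -3.1 -26.7   0.2] [ -0.02   0.03 -14.98]
[np.float64(91.17), np.float64(90.02)]
o_s [0.6702 0.02  ] h [94.50281866] h,tiltx [0.09457166 0.01097767] [ 0.1  0.1  0.1 -0.2 -0.  -0.3 -0.2 -0.2  0.  -0.1  0.2 -0.  -0.  -0.2
  0.1  0.3  0.1  0.2]
```

Call:
move_arm(rows=[[0.4,-2.2,0.2,0,0,-1.5,0],[0.3,-5,0.2,0,0,-3,0],[0.2,-7.7,0.2,0,0,-4.5,0],[0,-10.4,0.2,0,0,-6,0],[-0.3,-13.2,0.2,0,0,-7.5,0],[-0.7,-15.9,0.2,0,0,-9,0],[-1.2,-18.6,0.2,0,0,-10.5,0],[-1.8,-21.3,0.2,0,0,-12,0],[-2.4,-24,0.2,0,0,-13.5,0],[-3.1,-26.7,0.2,0,0,-15,0]])

```text
t: 34.95
position: [0.57, -0.0136, 0.1145]
ee_rot: [180.0, -0.0, -160.9]
ft_force: [-0.9, -0.3, -2.5]
width: 0.0124
```

```bash
python3 st.py 199,90.6 203,90.6 207,90.6 211,90.6
```

```text
t 34.95 p [ 0.57   -0.0136  0.1145] rpy [ 180.     -0.   -160.92] az 199.08 axis err mm [-0.39  0.35] und 90.51 F [-0.89 -0.25 -2.49] T [-0.12  0.1  -0.15] w 0.0124
199,90.6 [-0.3 -0.3 -0.1] [ 0.   -0.    0.08]
203,90.6 [-0.5 -7.7 -0.1] [ 0.   -0.   -3.92]
207,90.6 [ -1.3 -15.   -0.1] [ 0.   -0.   -7.92]
211,90.6 [ -2.5 -22.2  -0.1] [  0.    -0.   -11.92]
```

Call:
move_arm(rows=[[-0.2,-1.2,-0.3,0,0,-0.6,0],[-0.3,-3,-0.6,0,0,-1.5,0],[-0.4,-4.7,-0.6,0,0,-2.4,0],[-0.5,-6.5,-0.6,0,0,-3.3,0],[-0.6,-8.2,-0.6,0,0,-4.2,0],[-0.7,-9.9,-0.6,0,0,-5.2,0],[-0.9,-11.6,-0.6,0,0,-6.1,0],[-1.1,-13.3,-0.6,0,0,-7,0],[-1.3,-15,-0.6,0,0,-8,0],[-1.3,-15,-0.6,0,0,-8,0]])

```text
t: 36.2
position: [0.5759, -0.0273, 0.115]
ee_rot: [180.0, -0.0, -153.0]
ft_force: [-1.6, 1.6, -5.6]
width: 0.0123
```

```bash
python3 st.py 207,90.6 209,90.6 211,90.6 213,90.6 215,90.6 217,90.6; python3 hh.py p_s|tail -1; python3 fit.py p_s; python3 -c "
from h import *
crop('pics/p_s.png','pics/p_s1.png',180,150,270,240,8)"
```

```text
t 36.2 p [ 0.5759 -0.0273  0.115 ] rpy [ 1.7998e+02 -2.0000e-02 -1.5301e+02] az 206.99 axis err mm [-0.16  0.07] und 90.97 F [-1.64  1.59 -5.64] T [-0.09  0.73  0.19] w 0.0123
207,90.6 [-0.1 -0.2  0.4] [ 0.02 -0.02 -0.01]
209,90.6 [-0.2 -3.8  0.4] [ 0.02 -0.02 -2.01]
211,90.6 [-0.4 -7.5  0.4] [ 0.02 -0.02 -4.01]
213,90.6 [ -0.7 -11.2   0.4] [ 0.02 -0.02 -6.01]
215,90.6 [ -1.1 -14.8   0.4] [ 0.02 -0.02 -8.01]
217,90.6 [ -1.7 -18.5   0.4] [  0.02  -0.02 -10.01]
[np.float64(91.17), np.float64(90.02)]
p_s [0.6697 0.0215] h [94.13829746] h,tiltx [0.09415978 0.00295826] [ 0.1  0.1 -0.  -0.2  0.1  0.  -0.1 -0.1  0.  -0.  -0.1 -0.1 -0.1 -0.1
  0.2 -0.   0.4  0. ]
```

View pics/p_s1.png

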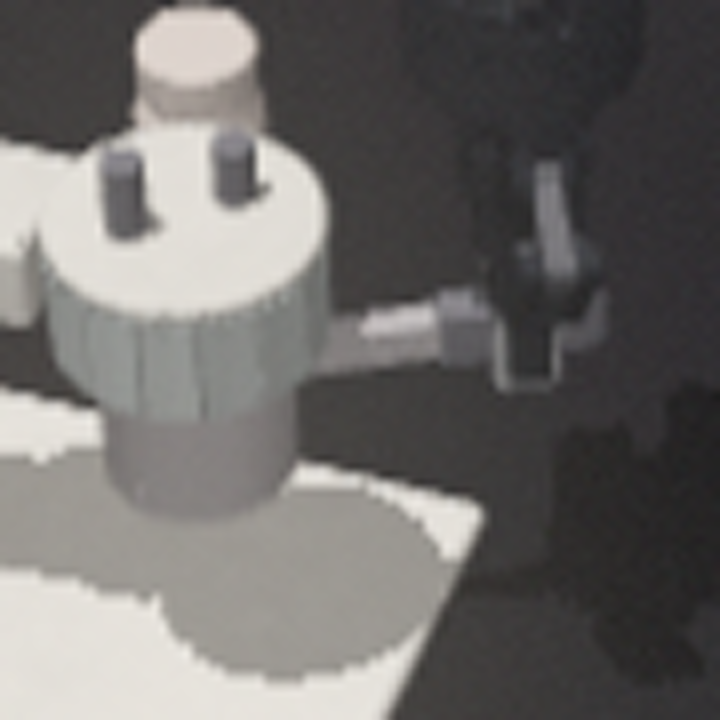

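Call:
move_arm(rows=[[0,-1,0.1,0,0,-0.5,0],[0,-1.9,0.2,0,0,-1,0],[-0.1,-2.8,0.2,0,0,-1.5,0],[-0.1,-3.8,0.2,0,0,-2,0],[-0.2,-4.7,0.2,0,0,-2.5,0],[-0.2,-5.6,0.2,0,0,-3,0],[-0.3,-6.6,0.2,0,0,-3.5,0],[-0.4,-7.5,0.2,0,0,-4,0],[-0.5,-8.4,0.2,0,0,-4.5,0],[-0.5,-9.4,0.2,0,0,-5,0]])

```text
t: 37.5
position: [0.5809, -0.0355, 0.1149]
ee_rot: [-180.0, 0.0, -148.0]
ft_force: [-0.9, 1.9, -6.7]
width: 0.0122
```

```bash
python3 st.py 212,90.6 213,90.6 214,90.6 215,90.6 216,90.6
```

```text
t 37.5 p [ 0.5809 -0.0355  0.1149] rpy [-1.7999e+02  1.0000e-02 -1.4799e+02] az 212.01 axis err mm [ 0.29 -0.1 ] und 90.91 F [-0.93  1.85 -6.73] T [-0.15  0.75  0.1 ] w 0.0122
212,90.6 [0.2 0.3 0.3] [-0.01  0.01  0.01]
213,90.6 [ 0.2 -1.6  0.3] [-0.01  0.01 -0.99]
214,90.6 [ 0.1 -3.4  0.3] [-0.01  0.01 -1.99]
215,90.6 [ 0.1 -5.3  0.3] [-0.01  0.01 -2.99]
216,90.6 [-0.1 -7.1  0.3] [-0.01  0.01 -3.99]
```

Call:
move_arm(rows=[[0.1,-0.5,0.1,0,0,-0.3,0],[0.1,-1,0.1,0,0,-0.6,0],[0.1,-1.6,0.1,0,0,-0.9,0],[0.1,-2.1,0.1,0,0,-1.2,0],[0.1,-2.7,0.1,0,0,-1.5,0],[0.1,-3.2,0.1,0,0,-1.8,0],[0.1,-3.8,0.1,0,0,-2.1,0],[0.1,-4.3,0.1,0,0,-2.4,0],[0.1,-4.8,0.1,0,0,-2.7,0],[0,-5.3,0.1,0,0,-3,0]])

```text
t: 38.75
position: [0.5834, -0.0397, 0.1148]
ee_rot: [180.0, -0.0, -145.0]
ft_force: [-2.8, 2.0, -4.8]
width: 0.0123
```

```bash
python3 st.py 215,90.6 216,90.6 217,90.6 218,90.6
```

```text
t 38.75 p [ 0.5834 -0.0397  0.1148] rpy [ 1.7996e+02 -1.0000e-02 -1.4504e+02] az 214.96 axis err mm [-0.24  0.21] und 90.76 F [-2.78  2.02 -4.85] T [-0.04  0.77 -0.41] w 0.0123
215,90.6 [-0.1 -0.4  0.2] [ 0.04 -0.01 -0.04]
216,90.6 [-0.1 -2.2  0.2] [ 0.04 -0.01 -1.04]
217,90.6 [-0.1 -4.1  0.2] [ 0.04 -0.01 -2.04]
218,90.6 [-0.2 -5.9  0.2] [ 0.04 -0.01 -3.04]
```

Call:
move_arm(rows=[[0,0.6,0.3,0,0,0.5,0],[0,0.6,1,0,0,0.5,0],[0,0.6,1.7,0,0,0.5,0],[0,0.6,2.4,0,0,0.5,0],[0,0.6,3.1,0,0,0.5,0],[0,0.6,3.8,0,0,0.5,0],[0,0.6,4.5,0,0,0.5,0],[0,0.6,5,0,0,0.5,0],[0,0.6,5.4,0,0,0.5,0],[0,0.6,5.4,0,0,0.5,0]])

```text
t: 40.0
position: [0.5839, -0.0394, 0.1102]
ee_rot: [-180.0, 0.1, -145.5]
ft_force: [-6.2, 2.2, 4.7]
width: 0.0119
```

```bash
python3 st.py 215,84.3; python3 hh.py q_s|tail -1; python3 fit.py q_s
```

```text
t 40.0 p [ 0.5839 -0.0394  0.1102] rpy [-1.7995e+02  8.0000e-02 -1.4552e+02] az 214.48 axis err mm [ 0.74 -0.2 ] und 86.18 F [-6.19  2.16  4.74] T [ 0.4   0.59 -0.06] w 0.0119
215,84.3 [ 0.5 -0.4  1.9] [-0.05  0.08 -0.52]
[np.float64(91.17), np.float64(90.02)]
q_s [0.6709 0.021 ] h [91.26785065] h,tiltx [ 0.09116761 -0.00683474] [ 0.5  0.6  0.1  0.1 -0.2 -0.1  0.  -0.2 -0.2 -0.2 -0.1 -0.1 -0.2 -0.1
  0.2  0.2  0.2  0.1]
```

Call:
move_arm(rows=[[0.4,0,-1.5,0,0,0,0],[0.6,-0.3,-3,0,0,-0.2,0],[0.6,-0.5,-4.2,0,0,-0.5,0],[0.6,-1.4,-4.2,0,0,-1,0],[0.6,-2.3,-4.2,0,0,-1.5,0],[0.6,-3.2,-4.2,0,0,-2,0],[0.6,-4.1,-4.2,0,0,-2.5,0],[0.6,-5,-4.2,0,0,-3,0],[0.6,-5,-4.2,0,0,-3,0],[0.6,-5,-4.2,0,0,-3,0]])

```text
t: 41.3
position: [0.5846, -0.042, 0.1131]
ee_rot: [179.8, -0.0, -142.6]
ft_force: [-0.7, 7.2, -8.2]
width: 0.0119
```

```bash
python3 st.py 217.5,90.6 218.5,90.6; python3 hh.py r_s|tail -1; python3 fit.py r_s
```

```text
t 41.3 p [ 0.5846 -0.042   0.1131] rpy [ 1.7979e+02 -1.0000e-02 -1.4263e+02] az 217.37 axis err mm [-1.63  1.45] und 89.08 F [-0.69  7.16 -8.17] T [ 0.79  0.63 -1.41] w 0.0119
217.5,90.6 [-0.4 -2.4 -1.5] [ 0.21 -0.01 -0.13]
218.5,90.6 [-0.4 -4.2 -1.5] [ 0.21 -0.   -1.13]
[np.float64(91.17), np.float64(90.02)]
r_s [0.6698 0.0205] h [91.70743432] h,tiltx [ 0.09164147 -0.00425163] [ 0.4  0.2  0.3  0.2 -0.2 -0.1 -0.2 -0.1 -0.2 -0.2  0.1 -0.2 -0.1 -0.1
  0.2  0.2 -0.2  0.2]
```

Call:
move_arm(rows=[[0,1.8,0,0,0,1,0],[0,3.6,0,0,0,2,0],[0,5.4,0,0,0,3,0],[0,7.1,0,0,0,4,0],[0,7.1,0,0,0,4,0],[0,7.1,0,0,0,4,0],[0,7.1,0,0,0,4,0],[0,7.1,0,0,0,4,0],[0,7.1,0,0,0,4,0],[0,7.1,0,0,0,4,0]])

```text
t: 42.6
position: [0.5818, -0.0383, 0.1138]
ee_rot: [-180.0, 0.0, -146.5]
ft_force: [3.6, 2.4, -6.5]
width: 0.0124
```

```bash
python3 st.py 213.5,90.6 213.5,86; python3 hh.py s_s|tail -1; python3 fit.py s_s
```

```text
t 42.6 p [ 0.5818 -0.0383  0.1138] rpy [-1.7996e+02  5.0000e-02 -1.4654e+02] az 213.46 axis err mm [-0.29 -0.69] und 89.81 F [ 3.61  2.37 -6.53] T [-0.   -0.18 -0.11] w 0.0124
213.5,90.6 [-0.6  0.3 -0.8] [-0.04  0.05 -0.04]
213.5,86 [-0.6  0.4  3.8] [-0.04  0.05 -0.04]
[np.float64(91.17), np.float64(90.02)]
s_s [0.6698 0.0204] h [92.76082914] h,tiltx [ 0.09272699 -0.00410565] [ 0.5  0.2  0.4  0.1  0.1 -0.1 -0.1 -0.  -0.2 -0.3 -0.   0.  -0.1  0.1
  0.1 -0.  -0.  -0.2]
```

Call:
move_arm(rows=[[-0.3,0.2,0.7,0,0,0,0],[-0.6,0.3,1.4,0,0,0,0],[-0.6,0.3,2.1,0,0,0,0],[-0.6,0.3,2.8,0,0,0,0],[-0.6,0.3,3.5,0,0,0,0],[-0.6,0.3,4.2,0,0,0,0],[-0.6,0.3,4.8,0,0,0,0],[-0.6,0.3,4.8,0,0,0,0],[-0.6,0.3,4.8,0,0,0,0],[-0.6,0.3,4.8,0,0,0,0]])

```text
t: 43.9
position: [0.5821, -0.0378, 0.1095]
ee_rot: [-180.0, 0.1, -146.5]
ft_force: [1.0, -1.0, 5.6]
width: 0.0123
```

```bash
python3 st.py 213.5,86 213.5,84; python3 hh.py t_s|tail -1; python3 fit.py t_s
```

```text
t 43.9 p [ 0.5821 -0.0378  0.1095] rpy [-1.7995e+02  6.0000e-02 -1.4654e+02] az 213.46 axis err mm [ 0.04 -0.22] und 85.53 F [ 0.99 -1.05  5.62] T [ 0.14 -0.32 -0.16] w 0.0123
213.5,86 [-0.1  0.1 -0.5] [-0.05  0.06 -0.04]
213.5,84 [-0.1  0.1  1.5] [-0.05  0.06 -0.04]
[np.float64(91.17), np.float64(90.02)]
t_s [0.6703 0.0208] h [90.10885021] h,tiltx [ 0.09007579 -0.00196113] [ 1.2  0.3 -0.1 -0.1  0.1 -0.1  0.  -0.2 -0.1  0.2  0.  -0.2 -0.1 -0.1
 -0.   0.1  0.1  0. ]
```

Call:
move_arm(rows=[[0,-0.5,0,0,0,-0.3,0],[0,-1.1,0,0,0,-0.6,0],[0,-1.6,0,0,0,-0.9,0],[0,-2.2,0,0,0,-1.2,0],[0,-2.7,0,0,0,-1.5,0],[0,-3.3,0,0,0,-1.8,0],[0,-3.3,0,0,0,-1.8,0],[0,-3.3,0,0,0,-1.8,0],[0,-3.3,0,0,0,-1.8,0],[0,-3.3,0,0,0,-1.8,0]])

```text
t: 45.2
position: [0.5835, -0.0397, 0.1095]
ee_rot: [180.0, 0.1, -144.8]
ft_force: [-0.9, 0.8, 5.8]
width: 0.0122
```

```bash
python3 st.py 215,86 215,84; python3 hh.py u_s|tail -1; python3 fit.py u_s;python3 -c "
from h import *
crop('pics/u_s.png','pics/u_s1.png',180,150,270,240,8)"
```

```text
t 45.2 p [ 0.5835 -0.0397  0.1095] rpy [ 1.7996e+02  6.0000e-02 -1.4481e+02] az 215.19 axis err mm [-0.35  0.55] und 85.48 F [-0.86  0.85  5.78] T [ 0.42 -0.24 -0.58] w 0.0122
215,86 [ 0.  -0.3 -0.5] [0.04 0.06 0.19]
215,84 [ 0.  -0.3  1.5] [0.04 0.06 0.19]
[np.float64(91.17), np.float64(90.02)]
u_s [0.6701 0.0212] h [90.62685666] h,tiltx [ 0.09060617 -0.00238744] [ 0.6  3.3 -0.  -0.  -0.  -0.1 -0.1 -0.2 -0.3 -0.1  0.  -0.1 -0.1 -0.1
  0.   0.1  0.1  0.2]
```

View pics/u_s1.png

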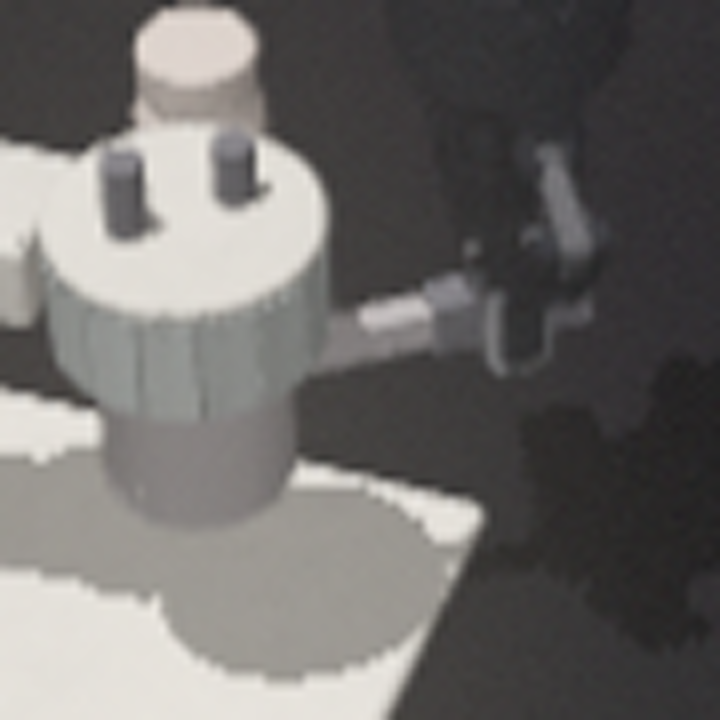

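Run:
```python
from fit import *
im=cv2.imread("pics/a_side.png"); g=cv2.cvtColor(im,cv2.COLOR_BGR2GRAY).astype(int)
ax=(.6217,-.2369)
for k in (245,247,249,251):
    print(k,g[170:190,k],[model(h,0,0,ax,[k])[0].round(2) for h in(0,.004)])
im=cv2.imread("pics/f_s.png")
for n,und,ax in(("d_s",.0091,(.6216,-.2366)),("e_s",.050,(.5917,.0263))):
    g=cv2.cvtColor(cv2.imread(f"pics/{n}.png"),cv2.COLOR_BGR2GRAY).astype(int)
    cols=(246,248,250) if n=="d_s" else (227,230,233,236)
    for k in cols:
        r=model(und,0,0,ax,[k])[0]; r0=int(r)-8; print(n,k,r0,g[r0:r0+16,k],r.round(2),model(und+.004,0,0,ax,[k])[0].round(2))
```

```text
245 [137 137 137 137 136 137 137 136 136 137 127  93  57  59  58  58  59  57
  59  61] [np.float64(181.57), np.float64(180.59)]
247 [135 135 136 135 137 134 135 135 134 133 126  95  56  59  56  55  59  59
  57  57] [np.float64(181.73), np.float64(180.75)]
249 [130 133 133 134 133 132 132 132 132 131 123  91  56  59  56  56  57  56
  57  58] [np.float64(181.71), np.float64(180.72)]
251 [127 127 128 128 128 127 127 127 127 128 113  77  57  55  58  54  58  55
  57  56] [np.float64(181.45), np.float64(180.47)]
d_s 246 171 [137 137 136 136 136 135 137 127  92  48  51  60  59  59  59  59] 179.51 178.52
d_s 248 171 [134 134 133 135 134 133 134 125  90  47  53  56  57  58  57  56] 179.56 178.57
d_s 250 171 [132 131 131 130 131 130 130 117  76  47  51  56  57  55  58  55] 179.44 178.46
e_s 227 224 [143 143 143 143 143 143 143 144 150 155 154 152 154 154 161 175] 232.84 231.81
e_s 230 225 [141 142 140 141 140 141 140 146 150 145 124  90  75  66  63  61] 233.56 232.52
e_s 233 225 [139 138 139 138 138 139 138 122  83  61  60  59  59  59  61  60] 233.71 232.66
e_s 236 225 [130 130 130 131 131 131 130 108  59  58  59  58  58  60  57  60] 233.42 232.37
```

Call:
move_arm(rows=[[0,0.5,-0.3,0,0,0.3,0],[0,1,-0.6,0,0,0.6,0],[0,1.2,-0.8,0,0,0.7,0],[0,1.2,-0.8,0,0,0.7,0],[0,1.2,-0.8,0,0,0.7,0],[0,1.2,-0.8,0,0,0.7,0],[0,1.2,-0.8,0,0,0.7,0],[0,1.2,-0.8,0,0,0.7,0],[0,1.2,-0.8,0,0,0.7,0],[0,1.2,-0.8,0,0,0.7,0]])

```text
t: 46.5
position: [0.5831, -0.0393, 0.1097]
ee_rot: [-180.0, 0.0, -145.4]
ft_force: [1.6, 2.6, 3.8]
width: 0.0121
```

```bash
python3 st.py 214.5,86.5; python3 hh.py v_s|tail -1; python3 fit.py v_s
```

```text
t 46.5 p [ 0.5831 -0.0393  0.1097] rpy [-1.7998e+02  4.0000e-02 -1.4542e+02] az 214.58 axis err mm [-0.15  0.05] und 85.72 F [1.64 2.57 3.79] T [ 0.51 -0.76 -0.27] w 0.0121
214.5,86.5 [-0.1  0.  -0.8] [-0.02  0.04  0.08]
[np.float64(91.17), np.float64(90.02)]
v_s [0.67   0.0209] h [90.42725533] h,tiltx [ 0.09038902 -0.00306159] [ 1.1  0.4 -0.1 -0.1  0.2 -0.1 -0.  -0.2 -0.2  0.  -0.1 -0.  -0.2 -0.2
  0.1  0.1  0.2  0.1]
```

Call:
move_arm(rows=[[0,0,-0.4,0,0,0,0],[0,0,-0.7,0,0,0,0],[0,0,-0.7,0,0,0,0],[0,0,-0.7,0,0,0,0],[0,0,-0.7,0,0,0,0.15],[0,0,-0.7,0,0,0,0.2],[0,0,-0.7,0,0,0,0.3],[0,0,-0.7,0,0,0,0.4],[0,0,-0.7,0,0,0,0.45],[0,0,-0.7,0,0,0,0.45]], grip_force=20)

```text
t: 47.8
position: [0.5826, -0.0395, 0.1102]
ee_rot: [180.0, -0.0, -145.4]
ft_force: [-0.7, 0.3, -0.2]
width: 0.0388
```

```bash
python3 st.py; python3 hh.py w_s|tail -1; python3 fit.py w_s;python3 -c "
from h import *
crop('pics/w_s.png','pics/w_s1.png',180,150,270,240,8)
p,d=eyes.grab_frame('wrist'); cv2.imwrite('pics/w_w.png',p)"
```

```text
t 47.8 p [ 0.5826 -0.0395  0.1102] rpy [ 1.7999e+02 -2.0000e-02 -1.4542e+02] az 214.58 axis err mm [-0.63 -0.15] und 86.23 F [-0.69  0.34 -0.2 ] T [-0.01 -0.01  0.01] w 0.0388
[np.float64(91.17), np.float64(90.02)]
w_s [0.6702 0.021 ] h [90.61964716] h,tiltx [ 0.09046584 -0.01284533] [ 1.1  0.3 -0.1 -0.   0.1  0.1  0.1 -0.2 -0.3 -0.  -0.  -0.1 -0.1 -0.2
 -0.   0.1  0.1 -0. ]
```

View pics/w_s1.png

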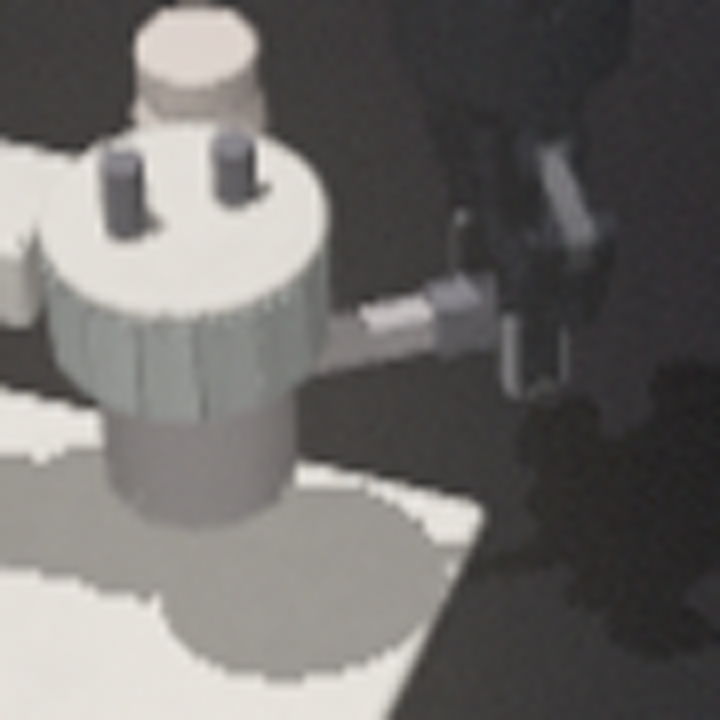

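View pics/w_w.png

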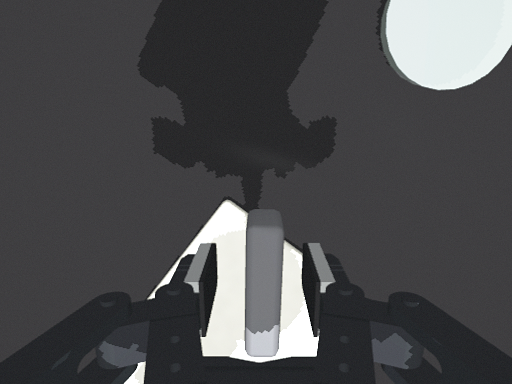

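Run:
```python
from h import *
s=ctrl.sense(); p,d=eyes.grab_frame('wrist'); A=wcloud(s,d)
q=A[250:330,252:276].reshape(-1,3); q=q[(q[:,2]>.12)&(q[:,2]<.16)]
r=np.hypot(*(q[:,:2]-C).T); a=np.degrees(np.arctan2(*(np.median(q,0)[:2]-C)[::-1]))
f=np.polyfit(r,q[:,2],1); print(len(q),np.median(q[:,2]),r.min(),r.max(),"slope",f,"z@105",np.polyval(f,.105),"az",a%360)
for lo in np.arange(.07,.14,.01):
    m=(r>lo)&(r<lo+.01); 
    if m.sum()>5: print(round(lo,2),m.sum(),np.median(q[m,2]).round(4))
# same for reference frame b (cup on bench)
B=np.load("pics/b_A.npy").reshape(-1,3); c=np.array([.6219,-.2369]); r=np.hypot(*(B[:,:2]-c).T); m=(B[:,2]>.047)&(B[:,2]<.06)&(r>.08)&(r<.135)&(B[:,0]<.58)&(B[:,1]<-.22)
print("ref",m.sum(),np.median(B[m,2]),np.polyfit(r[m],B[m,2],1))
```

```text
1913 0.1398487039341354 0.09116615475353956 0.1251815803039248 slope [0.00195329 0.13963118] z@105 0.13983627873486346 az 213.07001205992455
0.09 453 0.1398
0.1 565 0.1398
0.11 595 0.1399
0.12 300 0.1399
ref 1354 0.05280696489639755 [-0.00959873  0.05370903]
```

Call:
move_arm(rows=[[0,0,-8,0,0,0,0.45],[0,0,-20,0,0,0,0.45],[0,0,-40,0,0,0,0.45],[0,0,-60,0,0,0,0.45],[5,0,-80,0,0,0,0.45],[20,0,-100,0,0,0,0.45],[35,0,-110,0,0,0,0.45],[45,0,-115,0,0,0,0.45],[45,0,-115,0,0,0,0.45],[45,0,-115,0,0,0,0.45]])

```text
t: 49.2
position: [0.5458, -0.0645, 0.2248]
ee_rot: [180.0, -0.0, -145.4]
ft_force: [-0.2, 0.1, 0.5]
width: 0.0385
```

```bash
python3 - <<'E'
from h import *
s=ctrl.sense(); print(s['t'],s['position'],s['ft_force']); p,d=eyes.grab_frame('wrist'); A=wcloud(s,d); cv2.imwrite("pics/x_w.png",p)
r=np.hypot(A[...,0]-C[0],A[...,1]-C[1]); m=(A[...,2]>.125)&(A[...,2]<.15)&(r>.085)&(r<.132)&(A[...,0]<.62)
q=A[m]; print(len(q),np.median(q[:,2]),np.polyfit(r[m],q[:,2],1))
p,d=eyes.grab_frame('side'); cv2.imwrite("pics/x_s.png",p); np.save("pics/x_s.npy",d)
E
python3 fit.py x_s
```

```text
49.2 [ 0.54575349 -0.06453263  0.22481932] [-0.19197963  0.14831865  0.50822987]
1133 0.13957839092626742 [-0.00945629  0.14045341]
x_s [0.6699 0.0207] h [90.41342401] h,tiltx [ 0.09027847 -0.01154629] [ 1.   0.2 -0.2  0.1  0.  -0.  -0.  -0.2 -0.3  0.1  0.  -0.2 -0.2 -0.1
 -0.   0.1  0.1  0.1]
```

View pics/x_s.png

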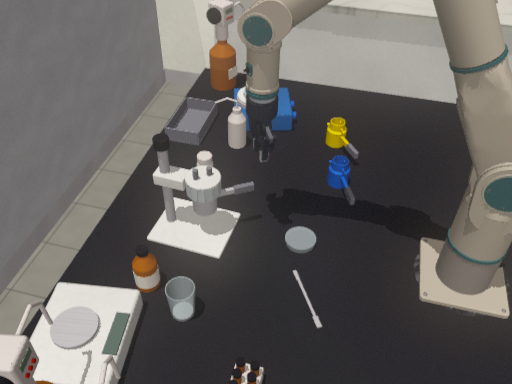

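The cup hangs in the collar at (205,190) with its handle to the right at (240,188). The gripper is clear and the bystanders are where they started. The grip top is 86.8 mm above its bench reading, which puts the cup in the lock pocket.

```bash
python3 -c "
from workcell import ctrl
print(ctrl.job_done())"
```

```text
the job is handed in; nothing more can be done
None
```

The cup is hanging locked in the collar by itself, and I handed the job in at about 49 s. No verdict came back.

**What I did**
- I gripped the cup by its handle and felt for the slots by pressing lightly at about 8° steps. They were about 20° counter-clockwise of nominal.
- I pushed the cup up, twisted it counter-clockwise by about 45° to the stop, eased it back slightly so it dropped, and let go.

**Last checks**
- **Height:** the wrist camera put the cup's underside at 86.8 to 87.0 mm, measured against its own reading with the cup on the bench. The lock is at 87 mm.
- **Level and centred:** the handle's slope matched the bench reading to within 0.012 rad. The cup's axis was within about 0.5 mm of the socket axis.
- **Robot clear:** the gripper touches nothing and its force reads about zero. In the last side picture the bystanders look unmoved.

**What disagreed or came close**
- The side-camera height read about 90.5 mm. That method also read 2 to 4 mm too high with the cup at known heights, so I relied on the wrist camera.
- The cup met something firm at about 91.6 mm by the arm's own reading, although the hard end is stated as 95 mm. I did not resolve why.
- One extra twist at the stop reached an estimated 2 N m, against the 2.4 N m that breaks the pins. I backed it off straight away. The pin forces themselves were not measured directly.

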